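Fit the packs in a battery work light, close and screw down its cover, fold its stand

ROBOT

A 6-joint arm with a two-finger parallel gripper is mounted at the origin on a cart in front of the work surface, level with it; the furniture and walls round the work are solid. World frame = base frame: x ahead of the robot, y to its left, z up, the work surface at z = 0. Lengths are in mm, angles in rad, forces in N, time in s.
With the tool pointing down it reaches from about 275 to 750 mm from the base axis. Payload 10.2 kg.
Tool frame: the origin (TCP) lies midway between the tips of the shut fingers; the grasp point (between the pads) lies 19 mm behind it; z points along the fingers, y is the line along which they close (so a half turn about z gives the same grasp; the last joint's range is limited). The gripper opens to 85 mm and grips with 20 to 120 N. Pads are 22 mm wide; open, the fingers measure 114 mm over their backs; the gripper's body (76 mm by 85 mm) begins 54 mm behind the grasp point. The pads swing forward as they close: fully open they stand 13 mm farther back than shut.
Start: joints at [-1.525, 0.313, 1.498, -0, 1.331, -0.223], TCP at [139.413, -506.157, 231.294] pointing down, gripper open.
Joint ranges: [-2.94, 2.94], [-0.97, 2.17], [0.19, 2.56], [-1.23, 4.37], [0.02, 3.11], [-2.88, 2.88]. Speed limits (rad/s): [2.39, 2.39, 3.01, 3.14, 3.14, 3.14].

INTERFACE

Orientations are given as a unit quaternion [w, x, y, z].
In Python, from rig import sense, capture, finish_job, find_in, place_of gives the robot as it stands. The module is installed in compiled form; this text tells all that it offers.
- The arm moves only by the shell command python3 -m jog 'ROWS' [FORCE]. ROWS is JSON, a list of rows, each an object of numbers: "tx", "ty", "tz": the shift along the tool's x, y, z in mm; "ax", "ay", "az": the turn, a rotation vector about the tool's x, y, z in rad; "jaw": the closure, from -1 (fully open) to 1 (shut), so that 0 is half open. In form: [{"tx": .., "ty": .., "tz": .., "ax": .., "ay": .., "az": .., "jaw": ..}, ...]. A call has 1 to 5 rows; each row shifts and turns the commanded pose from where the row before left it, along the tool's axes as they then stand; what a row does not reach is not made up. A row lasts 1/8 s, in which the tool goes at most 62.5 mm and 10.7 degrees, less where a joint would pass 70% of its speed; a pose out of reach is approached as far as the arm can. A call with a gripper value outside its range is refused whole. The fingers move at their own pace and stop on an object; FORCE is the grip in N (left out, the last holds). Time passes only in rows, so rows that do not move let the fingers close. It gives the time, the measured TCP pose, the force, the opening and the grip force at its end, in the units of the state.
- sense(): the state, without advancing time (a new reading comes with each control period).
- capture(name): name is "side" or "top" or "wrist"; returns a dict with "color" (420x560x3 uint8, red, green, blue), "depth" (420x560 float32, mm along the optical axis (not along the pixel's ray), 0 where there is no reading), "fx", "fy", "cx", "cy" (pixels), "camera_from_world" (4x4, takes a point from world to camera coordinates); the wrist camera has in their place "mount" (4x4, takes a point from camera to tool coordinates, whose origin is the TCP and whose axes are the flange's). Camera axes: x right, y up, looking along -z (the intrinsics and any distortion apply to the point x, -y, -z); pixel columns grow to the right and rows downward; lengths in mm; the calibration is good to about 2 mm. A picture is of the moment at which its call begins: read the wrist's pose just before it.
- finish_job(): hands the job in; it is judged then, once.
Trained networks look in the newest picture that a camera, given by its name, has taken for a name from the list of things; names that differ only in an ending like _2 or _b are one class to them, and where a whole thing is asked for, a point or a joint stands for the part that bears it (a point fixed in the world has none). Each returns a list of dicts, best first, with "conf" (0 to 1); they miss things now and then, are a little off and sometimes report something else, mostly with a low value. They report only what shows in the picture. A call takes as long as a camera call.
- find_in(query, camera): "centre" ([column, row] in pixels, amid what is visible of it).
- place_of(query, camera): "centre" ([column, row] in pixels: a listed point, or the origin of a listed thing).
The state is a dict: "time_s": time; "joints": joint angles; "dq": joint speeds; "tau": joint torques, N m; "eef_pos": TCP position; "ee_rot": TCP orientation; "force": force on the tool from outside, world axes, zero at the start; "wrist_torque": the same for the moment, N m; "grip_width": opening from 0.0 (shut) to 1.0 (fully open); "grip_force": force on a finger pad.
Only numpy, scipy, OpenCV 4.12 (cv2) and the standard library are available. Lean on these libraries where they do the work, as an engineer would, in place of code of your own. Each camera call takes 0.05 s, during which the arm holds its last target. There are 200 camera calls.

TASK

Get the battery work light that lies face down on the hob ready to be hung up (it runs on two or three packs): lay every battery pack from the worktop flat in a recess of its open battery bay, one to a recess, then push the cover along its rails over them until it clicks fully home. Then take the screwdriver, turn the slotted cover screw clockwise until it is fully home (never turn it with the fingers), and stand the screwdriver upright back in its block. Finish by pushing the light's sprung stand over until it snaps flat, and leave everything else where it stands.

Things in the scene. Friction and masses are not known exactly. Their poses are not given: they have to be found in the camera images.
- light: battery work light, dark grey, yellow corners, face down on the hob, fixed: 134 mm (x) by 320 mm (y), back 36 mm high, side rails (|x| 60-67 mm) to 44. Origin: centre of underside. In its frame: deck for the open cover y < -12 mm; battery bay y -10 to 114, |x| < 54, its floor 20 mm above the hob with three 6 mm deep recesses; screw at y 126; stand hinge at y 150 (the +y end)
- recess0 (a point): centre of the floor of the first recess (light's x 0, y 12, z 14 mm). Each is 58 mm (light's x) by 34 mm (light's y), 6 mm deep; a pack lies in it with 2 mm to spare all round and stands 14 mm out of it. Beside both ends of the recess (light's x) the bay's floor is free for 25 mm, room for fingers
- recess1 (a point): the same of the second recess (light's y 52 mm)
- recess2 (a point): the same of the third recess (light's y 92 mm), nearest the screw
- pack0: battery pack, black block with a blue band, 54 x 30 x 20 mm (its x, y, z), 70 g, lying flat on the worktop right of the light, whose surface is 4.6 mm lower than the hob. Origin: centre of its underside. Either way round fits. Two or three packs are there; absent ones read None
- pack1: as pack0
- pack2: as pack0
- cover (a joint): sliding bay cover, dark grey plate 118 x 148 x 3.5 mm, top 40.5 mm above the hob: m along the light's +y, 0 = open (on the deck), 0.144 = fully home over the bay, its forked front edge under the screw's head. It drags at 1.5 N; in the last 12 mm a spring detent resists, up to about 8 N in all, then over the final 5 mm it snaps the cover home. Left short of that it springs back a little
- cover_ridge (a point): top centre of the yellow thumb ridge across the cover: 70 mm (light's x) by 8 mm (light's y), standing 12.5 mm above the plate (this point is 53 mm above the hob). It moves with the cover: light's y = -134 mm when open, 10 mm when home
- screw (a joint): brass captive cover screw, vertical axis: rad turned clockwise seen from above, 0 = fully up, 6.28 (one turn) = fully home; it starts a little turned in. One turn takes it 4.5 mm down. It needs about 0.12 N m and stays where it is left. Its slot points along the light's x at 0 and turns with it
- screw_slot (a point): centre of the top face of the screw's head (head 23 mm across; 53.5 mm above the hob when up, 49 mm when home). The slot is 17.6 mm long, 5.4 mm wide, 5 mm deep, closed at both ends, open upwards only; this point's x axis lies along the slot
- driver: flat-blade screwdriver, standing bit down in its block. Origin: middle of the blade's tip; z up along the shaft, x along the blade's width. Blade 13 mm (x) by 3 mm (y), shaft 10 mm thick, black collar 33 mm across from 62 to 72 mm above the tip, red square handle 26 x 26 mm, sides along x and y, from 70 to 150 mm above the tip (155 with end cap), 160 g
- driver_grip (a point): middle of the upper part of the driver's handle, 125 mm above the blade's tip, on its axis
- block: beech block 70 x 70 x 70 mm on the hob, fixed, sides along its x and y. Origin: centre of its underside. A 17 mm square hole, 66 mm deep, goes down its middle; the screwdriver stands in it with its collar on the block's top, the blade's tip 8 mm above the block's underside
- stand (a joint): sprung stand at the light's +y end, dark steel plate 78 mm wide, 86 mm long from its hinge, 4 mm thick: rad, 0 = swung out (leaning outward to the light's +y, 130 degrees from flat, edge 118 mm above the hob), 2.27 = flat over the screw, top 54 mm above the hob. It folds toward the light's -y. An over-centre spring (about 0.3 N m) holds it at either stop and throws it over past 1.135
- stand_edge (a point): middle of the stand's free edge, 86 mm from its hinge line
- stand_hinge (a point): middle of the stand's hinge line, 52 mm above the hob; the line runs along the light's x
- mug: blue banded mug on the front of the hob, to be left alone; origin: centre of its underside
- matches: matchbox on the front of the hob, to be left alone; origin: centre of its underside
- tealight_a: tea light on the front of the hob, to be left alone; origin: centre of its underside
- tealight_b: a second tea light, to be left alone; origin: centre of its underside
- timer: red egg timer at the back of the worktop, to be left alone; origin: centre of its underside
- salt: salt shaker behind the light, to be left alone; origin: centre of its underside
- jam: jam jar behind the light, to be left alone; origin: centre of its underside

How it is judged (in metres and radians):
On the way, in this order (a step that is already met when the one before it is completed fails the run):
1. every pack present lies flat in a recess of the bay (((horizontal distance between pack0 and recess0 below 0.007 m and z of pack0 in the frame of light below 0.018 m and angle between the z axis of pack0 and the z axis of light, either way round below 0.12 rad) or (horizontal distance between pack0 and recess1 below 0.007 m and z of pack0 in the frame of light below 0.018 m and angle between the z axis of pack0 and the z axis of light, either way round below 0.12 rad) or (horizontal distance between pack0 and recess2 below 0.007 m and z of pack0 in the frame of light below 0.018 m and angle between the z axis of pack0 and the z axis of light, either way round below 0.12 rad)) and ((horizontal distance between pack1 and recess0 below 0.007 m and z of pack1 in the frame of light below 0.018 m and angle between the z axis of pack1 and the z axis of light, either way round below 0.12 rad) or (horizontal distance between pack1 and recess1 below 0.007 m and z of pack1 in the frame of light below 0.018 m and angle between the z axis of pack1 and the z axis of light, either way round below 0.12 rad) or (horizontal distance between pack1 and recess2 below 0.007 m and z of pack1 in the frame of light below 0.018 m and angle between the z axis of pack1 and the z axis of light, either way round below 0.12 rad)) and ((horizontal distance between pack2 and recess0 below 0.007 m and z of pack2 in the frame of light below 0.018 m and angle between the z axis of pack2 and the z axis of light, either way round below 0.12 rad) or (horizontal distance between pack2 and recess1 below 0.007 m and z of pack2 in the frame of light below 0.018 m and angle between the z axis of pack2 and the z axis of light, either way round below 0.12 rad) or (horizontal distance between pack2 and recess2 below 0.007 m and z of pack2 in the frame of light below 0.018 m and angle between the z axis of pack2 and the z axis of light, either way round below 0.12 rad))), for 0.2 s.
2. the cover has been pushed past its detent, fully home over the packs (all of step 1 and value of joint cover above 0.141 m), for 0.3 s.
3. the cover screw has been driven fully home with the screwdriver (value of joint cover above 0.141 m and value of joint screw above 5.98 rad), for 0.2 s.
At the end, for the whole second after the job is handed in: every pack present lies flat in a recess (within 7 mm), the cover is home (over 141 of 144 mm), the screw is home (over 5.98 of 6.28 rad), the screwdriver stands in its block (within 8 mm, tilt under 7 degrees), the stand is flat (over 2.17 of 2.27 rad), all at rest (all of step 1 and all of step 3 and horizontal distance between driver and block below 0.008 m and z of driver in the frame of block below 0.014 m and angle between driver's own z axis and vertical below 0.12 rad and value of joint stand above 2.17 rad and linear speed of each of pack0, pack1, pack2, driver below 0.02 m/s and velocity of joint stand below 0.05 rad/s); the robot touches nothing.
It fails at once if the screw is turned by the gripper itself instead of the screwdriver (contact force between the arm and screw above 1 N and velocity of joint screw above 0.2 rad/s).
It fails at once if the screw is turned by the fingertips instead of the screwdriver (contact force between the fingers and screw above 1 N and velocity of joint screw above 0.2 rad/s).
It fails at once if a thing to be left alone is moved more than 4 cm (distance of any of mug, matches, tealight_a, tealight_b, timer, salt, jam from where it was at the start of the episode above 0.04 m).
Of pack0, pack1, pack2 only 2 to 3 are there at a start; the rules pass over those that are not, and their reading is None.
At some moment in a run one of pack0, pack1, pack2 may be knocked a few centimetres aside while the robot is not near it.
It also fails if it takes over 210 s, if anything falls off the work surface, if the arm or the gripper's body presses on something with over 40 N, if the wrist force passes 120 N, or if a joint passes its speed limit or range.

## Working session

There is one attempt and no reset: what is moved stays moved. The work goes in short steps, Python scripts to look and compute and a shell command to move; the robot and the scene stay as the last step left them, time stands still between calls to the robot, and variables do not carry over. Pictures are saved under pics/ and viewed, at most 14 in all, crops included, and the job is handed in when it is done.

```bash
mkdir -p pics; cat > h.py <<'E'
import numpy as np, cv2, json
from scipy.spatial.transform import Rotation as R
from rig import sense, capture, find_in, place_of
def quat(q): return R.from_quat([q[1],q[2],q[3],q[0]])
def shot(cam,name=None):
    s=sense(); c=capture(cam)
    if cam=="wrist":
        T=np.eye(4);T[:3,:3]=quat(s["ee_rot"]).as_matrix();T[:3,3]=s["eef_pos"]
        W=T@np.array(c["mount"])
    else: W=np.linalg.inv(np.array(c["camera_from_world"]))
    c["W"]=W
    if name: cv2.imwrite(f"pics/{name}.png",cv2.cvtColor(c["color"],cv2.COLOR_RGB2BGR))
    return c
def ray(c,p):
    d=np.array([(p[0]-c["cx"])/c["fx"],-(p[1]-c["cy"])/c["fy"],-1.])
    return c["W"][:3,3],c["W"][:3,:3]@d
def atz(c,p,z):
    o,d=ray(c,p); return o+d*(z-o[2])/d[2]
def atd(c,p):
    u,v=int(round(p[0])),int(round(p[1])); w=c["depth"][max(v-2,0):v+3,max(u-2,0):u+3]; w=w[w>0]
    o,d=ray(c,p); return o+d*np.median(w) if len(w) else None
def cloud(c):
    v,u=np.mgrid[0:c["depth"].shape[0],0:c["depth"].shape[1]]
    D=c["depth"]; P=np.stack([(u-c["cx"])/c["fx"]*D,-(v-c["cy"])/c["fy"]*D,-D],-1)
    return P@c["W"][:3,:3].T+c["W"][:3,3]
E
python3 - <<'E'
from h import *
np.set_printoptions(precision=1,suppress=True)
s=sense();print({k:s[k] for k in("time_s","eef_pos","ee_rot","force","grip_width")})
for cam in("top","side"):
    c=shot(cam,cam+"0"); print(cam,c["W"][:3,3],c["fx"],[k for k in c])
    for q in"light recess0 recess1 recess2 pack0 cover_ridge screw_slot driver driver_grip block stand_edge stand_hinge mug salt jam timer".split():
        r=place_of(q,cam)
        for e in r[:4 if q=="pack0" else 2]:
            print(q,round(e["conf"],2),np.array(e["centre"]),atd(c,e["centre"]))
E
```

```text
{'time_s': 0.0, 'eef_pos': array([ 139.4, -505.9,  230.7]), 'ee_rot': array([-0. ,  1. ,  0.1,  0. ]), 'force': array([ 0.5, -0.2, -0.7]), 'grip_width': 0.9962751846491977}
top [ 499.4   83.8 1226.9] 504.3970024683723 ['color', 'depth', 'fx', 'fy', 'cx', 'cy', 'camera_from_world', 'W']
light 0.74 [265.2 220.4] [541.9 101.7  13.5]
recess0 0.92 [241.7 214.6] [557.2 158.   12.6]
recess0 0.9 [258.4 216.8] [551.  117.9  12.5]
recess1 0.92 [241.7 214.6] [557.2 158.   12.6]
recess1 0.9 [258.4 216.8] [551.  117.9  12.5]
recess2 0.92 [241.7 214.6] [557.2 158.   12.6]
recess2 0.9 [258.4 216.8] [551.  117.9  12.5]
pack0 0.7 [378.6 265.4] [ 428.1 -167.2   14.2]
pack0 0.67 [389.4 220.5] [ 534.9 -197.1   14.4]
pack0 0.59 [389.8 183.8] [ 623.7 -201.6   13.5]
cover_ridge 0.76 [321.5 222.7] [532.4 -30.3  47.1]
cover_ridge 0.6 [169.1 281.7] [405.6 322.2  70.5]
screw_slot 0.46 [213.8 214. ] [558.2 220.6  51.5]
driver 0.65 [165.7 279.8] [412.5 323.  102.8]
driver_grip 0.7 [156.1 278.3] [420.5 330.9 159.7]
driver_grip 0.62 [201.4 215.2] [555.8 249.   55.7]
block 0.94 [168.9 275.8] [419.2 321.6  74.7]
sta
[... 733 characters left out ...]
264.6 225.2] [533.   95.9  40.1]
recess2 0.83 [269.8 217.8] [556.4 171.1  17.5]
pack0 0.81 [340.7 321.5] [ 627.6 -217.9    4.5]
pack0 0.67 [228.6 319.9] [ 426.8 -188.8   11.6]
pack0 0.67 [284.5 326.4] [ 523.7 -219.4    9.1]
cover_ridge 0.58 [269.5 249.4] [526.  -27.6  51. ]
screw_slot 0.38 [266.9 196.1] [557.2 224.4  52.4]
driver_grip 0.7 [205.7 154.5] [410.4 323.7 138. ]
block 0.71 [211.6 197. ] [417.5 299.8  25. ]
stand_edge 0.86 [265.1 159. ] [ 695.1 1253.9 -250.2]
stand_hinge 0.79 [264.4 192.7] [553.1 240.9  54.6]
mug 0.96 [193.7 224.4] [368.9 145.1  30.2]
salt 0.79 [370.8 240.4] [771.4  31.6  13.3]
jam 0.6 [363.6 224.7] [754.8  43.4  49.9]
timer 0.59 [388.8 286.8] [ 744.1 -149.8   17.8]
```

View pics/top0.png

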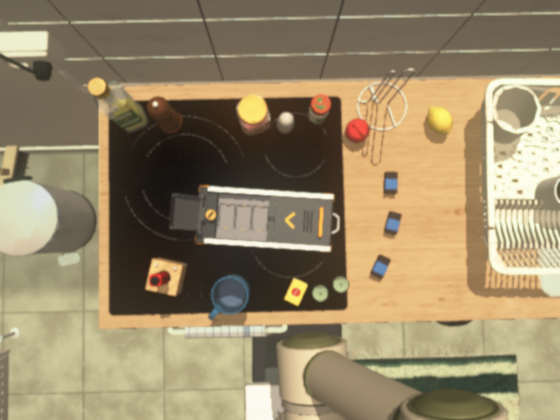

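View pics/side0.png

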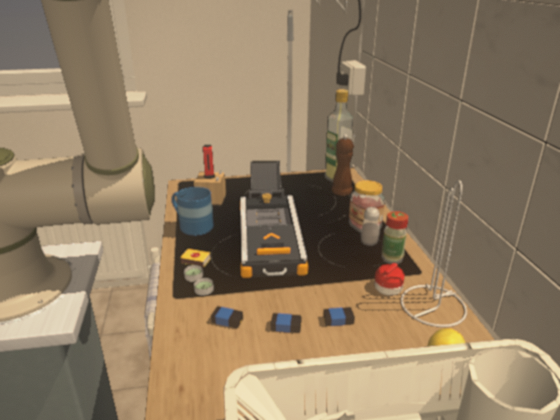

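```bash
cat >> h.py <<'E'
def plan(p,ydir=None,yaw=None):
    """turn then shift (tool axes) to TCP p, tool down; ydir = angle in deg of the closing line (mod 180)"""
    s=sense(); r=quat(s["ee_rot"]); x=r.as_matrix()[:,0]; psi=np.degrees(np.arctan2(x[1],x[0]))
    if yaw is None: yaw=psi
    if ydir is not None: # tool y at yaw-90
        yaw=ydir+90; yaw=psi+((yaw-psi+90)%180-90)
    t=R.from_euler("z",yaw,degrees=True)*R.from_euler("x",180,degrees=True)
    rv=(r.inv()*t).as_rotvec(); d=t.as_matrix().T@(np.array(p,float)-s["eef_pos"])
    n=int(np.ceil(np.linalg.norm(rv)/.18)); m=int(np.ceil(np.linalg.norm(d)/60))
    print("psi %.1f->%.1f pos %s j6 %.2f w %.2f t %.1f"%(psi,yaw,np.round(s["eef_pos"],1),s["joints"][5],s["grip_width"],s["time_s"]))
    print(" turn",np.round(rv,4),"n",n,"each",np.round(rv/max(n,1),4)," shift",np.round(d,1),"n",m,"each",np.round(d/max(m,1),1))
E
python3 - <<'E'
from h import *
np.set_printoptions(precision=3,suppress=True)
c=shot("wrist");print(c["mount"],c["fx"],c["cx"],c["cy"])
plan([480,-190,330])
plan([480,-190,330],yaw=0)
c=shot("top"); P=cloud(c); im=c["color"].astype(int)
for p in((378.6,265.4),(389.4,220.5),(389.8,183.8)):
    u,v=map(int,p); m=np.zeros(im.shape[:2],bool); m[v-18:v+18,u-18:u+18]=1
    m&=(im.sum(-1)<300)&(im[...,0]<90); Q=P[m]; rc=cv2.minAreaRect(atz.__call__ and np.array([atz(c,(x,y),15.4)[:2] for y,x in np.argwhere(m)],np.float32)); print(m.sum(),rc)
E
```

```text
[[   0.       0.951    0.31    80.502]
 [   1.       0.      -0.001   -1.081]
 [  -0.001    0.31    -0.951 -142.599]
 [   0.       0.       0.       1.   ]] 325.62322635950915 280.500520837054 210.12331593144518
psi 15.4->15.4 pos [ 139.4 -506.2  231.3] j6 -0.22 w 1.00 t 1.8
 turn [0. 0. 0.] n 1 each [0. 0. 0.]  shift [ 412.3 -214.4  -98.7] n 8 each [ 51.5 -26.8 -12.3]
psi 15.4->0.0 pos [ 139.4 -506.2  231.3] j6 -0.22 w 1.00 t 1.8
 turn [ 0.    -0.     0.269] n 2 each [ 0.    -0.     0.134]  shift [ 340.6 -316.2  -98.7] n 8 each [ 42.6 -39.5 -12.3]
31 ((425.665771484375, -168.5592041015625), (21.217857360839844, 43.33268737792969), 64.23567199707031)Traceback (most recent call last):
  File "<stdin>", line 9, in <module>
cv2.error: OpenCV(4.12.0) /io/opencv/modules/imgproc/src/convhull.cpp:143: error: (-215:Assertion failed) total >= 0 && (depth == CV_32F || depth == CV_32S) in function 'convexHull'
```

```bash
python3 - <<'E'
from h import *
plan([520,-140,250],yaw=90)
E
```

```text
psi 15.4->90.0 pos [ 139.4 -506.1  231.3] j6 -0.22 w 1.00 t 1.8
 turn [-1.000e-04 -1.000e-04 -1.302e+00] n 8 each [-0.     -0.     -0.1628]  shift [366.1 380.6 -18.7] n 9 each [40.7 42.3 -2.1]
```

```bash
t='{"az":-0.1628}'; 
python3 -m jog '[{"az":-0.1628},{"az":-0.1628},{"az":-0.1628},{"az":-0.1628}]' >/dev/null
python3 -m jog '[{"az":-0.1628},{"az":-0.1628},{"az":-0.1628},{"az":-0.1628}]' >/dev/null
python3 -m jog '[{"tx":36.6,"ty":38.1,"tz":-1.9},{"tx":36.6,"ty":38.1,"tz":-1.9},{"tx":36.6,"ty":38.1,"tz":-1.9},{"tx":36.6,"ty":38.1,"tz":-1.9},{"tx":36.6,"ty":38.1,"tz":-1.9}]'
python3 -m jog '[{"tx":36.6,"ty":38.1,"tz":-1.9},{"tx":36.6,"ty":38.1,"tz":-1.9},{"tx":36.6,"ty":38.1,"tz":-1.9},{"tx":36.6,"ty":38.1,"tz":-1.9},{"tx":36.6,"ty":38.1,"tz":-1.9}]'
python3 -m jog '[{},{},{}]'
python3 - <<'E'
from h import *
np.set_printoptions(precision=1,suppress=True)
plan([520,-140,250],yaw=90)
c=shot("wrist","w1"); P=cloud(c)
for e in place_of("pack0","wrist"):print(round(e["conf"],2),e["centre"],atz(c,e["centre"],-4.6),atd(c,e["centre"]))
# top faces by height
m=((P[...,2]>9)&(P[...,2]<22)&(c["depth"]>0)).astype(np.uint8)
n,l,st,ce=cv2.connectedComponentsWithStats(m)
for i in range(1,n):
    if 300<st[i,4]<6000:
        pts=P[l==i]; print(st[i],np.median(pts,0),cv2.minAreaRect(pts[:,:2].astype(np.float32)))
E
```

```text
psi 15.4->90.0 pos [ 139.4 -506.1  231.3] j6 -0.22 w 1.00 t 1.8
 turn [-0.  -0.  -1.3] n 8 each [-0.  -0.  -0.2]  shift [366.1 380.6 -18.7] n 9 each [40.7 42.3 -2.1]schema error: expected keys tx, ty, tz, ax, ay, az, jaw
schema error: expected keys tx, ty, tz, ax, ay, az, jaw
schema error: expected keys tx, ty, tz, ax, ay, az, jaw
schema error: expected keys tx, ty, tz, ax, ay, az, jaw
schema error: expected keys tx, ty, tz, ax, ay, az, jaw
```

View pics/w1.png

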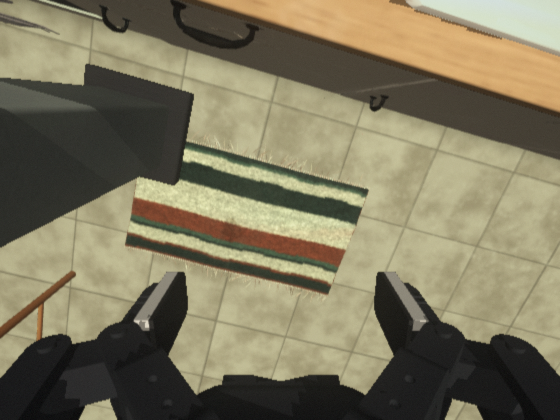

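The picture shows only the floor rug (columns 130-365, rows 140-290) because the moves were refused: every row needs all seven keys. I'll retype them.

```bash
python3 -m jog '[{"tx":0,"ty":0,"tz":0,"ax":0,"ay":0,"az":-0.1628,"jaw":-1},{"tx":0,"ty":0,"tz":0,"ax":0,"ay":0,"az":-0.1628,"jaw":-1},{"tx":0,"ty":0,"tz":0,"ax":0,"ay":0,"az":-0.1628,"jaw":-1},{"tx":0,"ty":0,"tz":0,"ax":0,"ay":0,"az":-0.1628,"jaw":-1}]'
python3 -m jog '[{"tx":0,"ty":0,"tz":0,"ax":0,"ay":0,"az":-0.1628,"jaw":-1},{"tx":0,"ty":0,"tz":0,"ax":0,"ay":0,"az":-0.1628,"jaw":-1},{"tx":0,"ty":0,"tz":0,"ax":0,"ay":0,"az":-0.1628,"jaw":-1},{"tx":0,"ty":0,"tz":0,"ax":0,"ay":0,"az":-0.1628,"jaw":-1}]'
python3 -m jog '[{"tx":36.6,"ty":38.1,"tz":-1.9,"ax":0,"ay":0,"az":0,"jaw":-1},{"tx":36.6,"ty":38.1,"tz":-1.9,"ax":0,"ay":0,"az":0,"jaw":-1},{"tx":36.6,"ty":38.1,"tz":-1.9,"ax":0,"ay":0,"az":0,"jaw":-1},{"tx":36.6,"ty":38.1,"tz":-1.9,"ax":0,"ay":0,"az":0,"jaw":-1},{"tx":36.6,"ty":38.1,"tz":-1.9,"ax":0,"ay":0,"az":0,"jaw":-1}]'
python3 -m jog '[{"tx":36.6,"ty":38.1,"tz":-1.9,"ax":0,"ay":0,"az":0,"jaw":-1},{"tx":36.6,"ty":38.1,"tz":-1.9,"ax":0,"ay":0,"az":0,"jaw":-1},{"tx":36.6,"ty":38.1,"tz":-1.9,"ax":0,"ay":0,"az":0,"jaw":-1},{"tx":36.6,"ty":38.1,"tz":-1.9,"ax":0,"ay":0,"az":0,"jaw":-1},{"tx":36.6,"ty":38.1,"tz":-1.9,"ax":0,"ay":0,"az":0,"jaw":-1}]'
python3 -m jog '[{"tx":0,"ty":0,"tz":0,"ax":0,"ay":0,"az":0,"jaw":-1},{"tx":0,"ty":0,"tz":0,"ax":0,"ay":0,"az":0,"jaw":-1}]'
cat > packs.py <<'E'
from h import *
np.set_printoptions(precision=1,suppress=True)
plan([520,-140,250],yaw=90)
c=shot("wrist","w2"); P=cloud(c)
for e in place_of("pack0","wrist"):print(round(e["conf"],2),e["centre"],atz(c,e["centre"],-4.6),atd(c,e["centre"]))
m=((P[...,2]>9)&(P[...,2]<22)&(c["depth"]>0)).astype(np.uint8)
n,l,st,ce=cv2.connectedComponentsWithStats(m)
for i in range(1,n):
    if 300<st[i,4]<6000:
        pts=P[l==i]; print(st[i],np.median(pts,0),cv2.minAreaRect(pts[:,:2].astype(np.float32)))
E
python3 packs.py
```

```text
time_s: 2.4
eef_pos: [139.4, -506.2, 231.3]
ee_rot: [-0.0, 0.895, 0.446, -0.0]
force: [-0.1, -0.5, -0.2]
grip_width: 0.999
grip_force: 0.0
time_s: 2.9
eef_pos: [139.4, -506.2, 231.3]
ee_rot: [-0.0, 0.705, 0.709, -0.0]
force: [0.4, 0.0, -0.2]
grip_width: 0.997
grip_force: 0.0
time_s: 3.52
eef_pos: [330.9, -321.8, 241.0]
ee_rot: [0.0, 0.707, 0.707, -0.0]
force: [0.1, -1.1, 0.4]
grip_width: 1.001
grip_force: 0.0
time_s: 4.15
eef_pos: [521.4, -138.6, 250.5]
ee_rot: [0.0, 0.707, 0.707, 0.0]
force: [-0.3, -0.6, 0.9]
grip_width: 1.001
grip_force: 0.0
time_s: 4.4
eef_pos: [519.9, -140.3, 250.1]
ee_rot: [-0.0, 0.707, 0.707, -0.0]
force: [-0.5, -0.5, 0.4]
grip_width: 0.999
grip_force: 0.0
psi 90.0->90.0 pos [ 519.9 -140.3  250.1] j6 -0.48 w 1.00 t 4.4
 turn [-0.  0.  0.] n 1 each [-0.  0.  0.]  shift [0.3 0.1 0.1] n 1 each [0.3 0.1 0.1]
0.9 [363.2, 221.3] [ 627.8 -204.5   -4.6] [ 622.3 -197.1   15.9]
0.84 [287.5, 222.1] [ 529.6 -205.7   -4.6] [ 529.1 -198.1   16.1]
0.66 [206.4, 197.9] [ 426.5 -173.1   -4.6] [ 431.3 -167.3   15.6]
[ 102    0   64   39 1531] [375.8  28.9  15.7] ((370.70989990234
[... 428 characters left out ...]
(425.9125061035156, -171.19070434570312), (30.377552032470703, 54.076595306396484), 62.87397003173828)
[ 265  210   47   33 1013] [ 529.7 -203.2   15.6] ((529.9456176757812, -204.77952575683594), (30.520051956176758, 54.12693786621094), 73.8466567993164)
[ 344  213   46   25 1020] [ 627.  -202.1   15.5] ((627.6436157226562, -203.54010009765625), (30.360815048217773, 53.53297805786133), 86.47005462646484)
[538 280  22  78 567] [ 890.7 -345.3   14.9] ((890.5620727539062, -340.0308532714844), (4.0375447273254395, 115.71066284179688), 0.6928485631942749)
[249 363 136  10 629] [ 574.8 -423.8   16.1] ((573.7540283203125, -422.650634765625), (7.469825744628906, 196.7886505126953), 88.5452880859375)
```

View pics/w2.png

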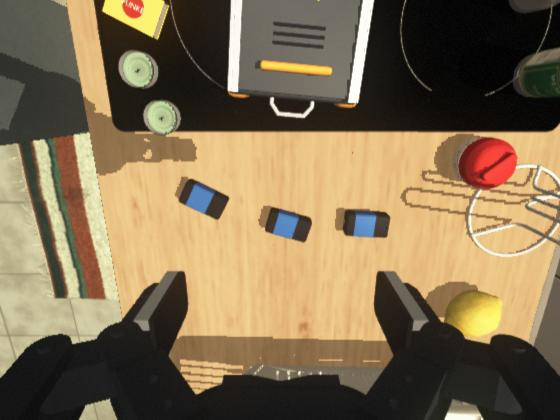

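The wrist view shows three packs at pixels (204,199), (288,224) and (366,224), with the ridge at (296,69). The sizes fit 54 x 30 and the tops sit at about 15.5, so I'll pick the middle pack.

```bash
python3 - <<'E'
from h import *
plan([529.9,-204.8,60],ydir=-16.2)
E
```

```text
psi 89.9->73.8 pos [ 519.7 -140.9  250.3] j6 -0.48 w 1.00 t 4.5
 turn [-2.000e-04  2.000e-04  2.817e-01] n 2 each [-1.000e-04  1.000e-04  1.409e-01]  shift [-58.5  27.7 190.3] n 4 each [-14.6   6.9  47.6]
```

```bash
python3 -m jog '[{"tx":0,"ty":0,"tz":0,"ax":0,"ay":0,"az":0.141,"jaw":-1},{"tx":0,"ty":0,"tz":0,"ax":0,"ay":0,"az":0.141,"jaw":-1},{"tx":-29.2,"ty":13.8,"tz":55,"ax":0,"ay":0,"az":0,"jaw":-1},{"tx":-29.2,"ty":13.8,"tz":55,"ax":0,"ay":0,"az":0,"jaw":-1},{"tx":0,"ty":0,"tz":0,"ax":0,"ay":0,"az":0,"jaw":-1}]' >/dev/null
python3 -m jog '[{"tx":0,"ty":0,"tz":50,"ax":0,"ay":0,"az":0,"jaw":-1},{"tx":0,"ty":0,"tz":50,"ax":0,"ay":0,"az":0,"jaw":-1},{"tx":0,"ty":0,"tz":30,"ax":0,"ay":0,"az":0,"jaw":-1},{"tx":0,"ty":0,"tz":10,"ax":0,"ay":0,"az":0,"jaw":-1},{"tx":0,"ty":0,"tz":0,"ax":0,"ay":0,"az":0,"jaw":-1}]'
python3 - <<'E'
from h import *
plan([529.9,-204.8,-1.5],ydir=-16.2)
E
```

```text
time_s: 5.75
eef_pos: [530.9, -202.9, 3.9]
ee_rot: [0.001, 0.799, 0.601, 0.0]
force: [1.0, 0.7, -0.3]
grip_width: 1.003
grip_force: 0.0
psi 73.9->73.8 pos [ 530.9 -202.9    3.9] j6 -0.29 w 1.00 t 5.8
 turn [0.0017 0.0004 0.0009] n 1 each [0.0017 0.0004 0.0009]  shift [-2.2 -0.4  5.4] n 1 each [-2.2 -0.4  5.4]
```

```bash
python3 -m jog '[{"tx":-2.2,"ty":-0.4,"tz":5.4,"ax":0,"ay":0,"az":0,"jaw":-1},{"tx":0,"ty":0,"tz":0,"ax":0,"ay":0,"az":0,"jaw":0},{"tx":0,"ty":0,"tz":0,"ax":0,"ay":0,"az":0,"jaw":0.2},{"tx":0,"ty":0,"tz":0,"ax":0,"ay":0,"az":0,"jaw":0.2},{"tx":0,"ty":0,"tz":0,"ax":0,"ay":0,"az":0,"jaw":0.2}]' 40
python3 -m jog '[{"tx":0,"ty":0,"tz":0,"ax":0,"ay":0,"az":0,"jaw":0.2},{"tx":0,"ty":0,"tz":-40,"ax":0,"ay":0,"az":0,"jaw":0.2},{"tx":0,"ty":0,"tz":-50,"ax":0,"ay":0,"az":0,"jaw":0.2},{"tx":0,"ty":0,"tz":-50,"ax":0,"ay":0,"az":0,"jaw":0.2},{"tx":0,"ty":0,"tz":0,"ax":0,"ay":0,"az":0,"jaw":0.2}]'
python3 - <<'E'
from h import *
plan([551,30,215],ydir=-5.8)
E
```

```text
time_s: 6.38
eef_pos: [529.7, -204.7, -2.2]
ee_rot: [0.0, 0.799, 0.601, 0.0]
force: [-0.5, 0.9, 6.6]
grip_width: 0.621
grip_force: 42.8
time_s: 7.0
eef_pos: [530.8, -205.3, 140.8]
ee_rot: [0.003, 0.799, 0.601, 0.001]
force: [1.7, -0.3, -1.2]
grip_width: 0.622
grip_force: 42.8
psi 73.9->84.2 pos [ 530.8 -205.3  140.8] j6 -0.29 w 0.62 t 7.0
 turn [ 0.0068  0.0027 -0.1802] n 2 each [ 0.0034  0.0013 -0.0901]  shift [236.1  -3.7 -74.2] n 5 each [ 47.2  -0.7 -14.8]
```

```bash
python3 -m jog '[{"tx":0,"ty":0,"tz":-37,"ax":0.0034,"ay":0.001,"az":-0.09,"jaw":0.2},{"tx":0,"ty":0,"tz":-37,"ax":0.0034,"ay":0.001,"az":-0.09,"jaw":0.2},{"tx":50,"ty":0,"tz":0,"ax":0,"ay":0,"az":0,"jaw":0.2},{"tx":50,"ty":0,"tz":0,"ax":0,"ay":0,"az":0,"jaw":0.2},{"tx":50,"ty":0,"tz":0,"ax":0,"ay":0,"az":0,"jaw":0.2}]' >/dev/null
python3 -m jog '[{"tx":50,"ty":-2,"tz":0,"ax":0,"ay":0,"az":0,"jaw":0.2},{"tx":50,"ty":-2,"tz":0,"ax":0,"ay":0,"az":0,"jaw":0.2},{"tx":15,"ty":0,"tz":0,"ax":0,"ay":0,"az":0,"jaw":0.2},{"tx":0,"ty":0,"tz":0,"ax":0,"ay":0,"az":0,"jaw":0.2},{"tx":0,"ty":0,"tz":0,"ax":0,"ay":0,"az":0,"jaw":0.2}]'
cat > bay.py <<'E'
from h import *
np.set_printoptions(precision=1,suppress=True)
c=shot("wrist","w3"); P=cloud(c)
for q in("recess0","screw_slot","cover_ridge","stand_hinge","pack0"):
    for e in place_of(q,"wrist"):print(q,round(e["conf"],2),e["centre"],atz(c,e["centre"],dict(recess0=14,screw_slot=53,cover_ridge=53,stand_hinge=52,pack0=14)[q]),atd(c,e["centre"]))
E
python3 bay.py
```

```text
time_s: 8.25
eef_pos: [552.3, 58.2, 211.4]
ee_rot: [-0.003, 0.743, 0.67, -0.002]
force: [-0.1, 0.7, -1.2]
grip_width: 0.622
grip_force: 42.8
recess0 0.82 [271.2, 128.7] [547.9 116.2  14. ] [547.9 116.2  13.9]
recess0 0.68 [270.0, 40.9] [555.7 196.   14. ] [555.7 196.1  13.8]
recess0 0.6 [266.9, 84.8] [548.4 158.   14. ] [548.4 158.   14. ]
screw_slot 0.48 [268.4, 86.6] [551.1 154.2  53. ] [549.7 156.2  14. ]
cover_ridge 0.2 [79.9, 66.7] [392.7 186.6  53. ] [415.  180.2  92.6]
stand_hinge 0.42 [271.1, 128.9] [549.4 118.5  52. ] [547.8 116.   13.9]
pack0 0.83 [206.4, 355.9] [ 433.2 -157.9   14. ] [536.  78. 285.]
pack0 0.79 [279.6, 274.0] [539.2 -49.5  14. ] [553.8  69.2 229.3]
```

View pics/w3.png

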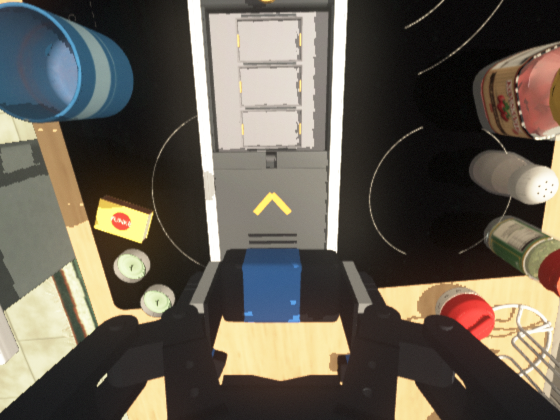

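The pack is held squarely. The three recesses show at pixels (271,129), (267,85) and (270,41), with 80 mm between the outer two as expected. I'll refine them from depth.

```bash
cat > rec.py <<'E'
from h import *
np.set_printoptions(precision=1,suppress=True)
c=shot("wrist"); P=cloud(c)
m=((P[...,2]>10.5)&(P[...,2]<17)&(c["depth"]>0)&(abs(P[...,0]-550)<70)&(P[...,1]>80)&(P[...,1]<240)).astype(np.uint8)
n,l,st,ce=cv2.connectedComponentsWithStats(m)
for i in range(1,n):
    if st[i,4]>200:
        pts=P[l==i]; print(st[i],np.median(pts,0),cv2.minAreaRect(pts[:,:2].astype(np.float32)))
s=P[(P[...,2]>41.5)&(P[...,2]<47)&(abs(P[...,0]-550)<85)&(P[...,1]>60)&(P[...,1]<200)&(c["depth"]>0)]
for sg in(-1,1):
    q=s[sg*(s[:,0]-548-.1*(s[:,1]-116))>40]; k=np.polyfit(q[:,1],q[:,0],1); print("rail",len(q),k[0],np.polyval(k,116))
E
python3 rec.py; python3 - <<'E'
from h import *
for a in(116.2,):plan([548,a,100],ydir=-5.6)
E
```

```text
[ 237   21   64   41 2468] [554.7 196.9  14.1] ((554.7848510742188, 196.34645080566406), (34.00794219970703, 58.25822448730469), 84.7249755859375)
[ 240   68   60   39 2195] [551.2 156.7  14.1] ((550.952392578125, 156.22373962402344), (34.10570526123047, 57.64092254638672), 85.02289581298828)
[ 242  112   58   36 1963] [547.9 116.5  14.1] ((547.4481811523438, 116.16510009765625), (34.04583740234375, 57.848697662353516), 84.9144058227539)
rail 1885 0.0721228347726301 487.29970936567776
rail 1965 0.1077534475004723 608.082968431556
psi 84.1->84.4 pos [552.4  59.1 211.8] j6 -0.00 w 0.63 t 8.6
 turn [-0.0065 -0.0026 -0.0045] n 1 each [-0.0065 -0.0026 -0.0045]  shift [ 56.4 -10.  111.8] n 3 each [18.8 -3.3 37.3]
```

```bash
python3 -m jog '[{"tx":28,"ty":-5,"tz":30,"ax":-0.0065,"ay":-0.0026,"az":-0.010,"jaw":0.2},{"tx":28,"ty":-5,"tz":40,"ax":0,"ay":0,"az":0,"jaw":0.2},{"tx":0,"ty":0,"tz":40,"ax":0,"ay":0,"az":0,"jaw":0.2},{"tx":0,"ty":0,"tz":35,"ax":0,"ay":0,"az":0,"jaw":0.2},{"tx":0,"ty":0,"tz":0,"ax":0,"ay":0,"az":0,"jaw":0.2}]'
python3 - <<'E'
from h import *
plan([547.5,116.2,27],ydir=-5.2)
E
```

```text
time_s: 9.22
eef_pos: [546.3, 116.2, 65.1]
ee_rot: [-0.002, 0.739, 0.674, -0.002]
force: [-0.0, 0.5, -0.1]
grip_width: 0.619
grip_force: 42.7
psi 84.7->84.8 pos [546.3 116.2  65.1] j6 0.09 w 0.62 t 9.2
 turn [-0.0048  0.0004 -0.0009] n 1 each [-0.0048  0.0004 -0.0009]  shift [ 0.1  1.2 38.1] n 1 each [ 0.1  1.2 38.1]
```

```bash
python3 -m jog '[{"tx":0,"ty":1.2,"tz":38,"ax":-0.004,"ay":0,"az":0,"jaw":0.2},{"tx":0,"ty":0,"tz":0,"ax":0,"ay":0,"az":0,"jaw":0.2},{"tx":0,"ty":0,"tz":5,"ax":0,"ay":0,"az":0,"jaw":0.2},{"tx":0,"ty":0,"tz":4.5,"ax":0,"ay":0,"az":0,"jaw":0.2},{"tx":0,"ty":0,"tz":0,"ax":0,"ay":0,"az":0,"jaw":0.2}]'
python3 - <<'E'
from h import *
plan([547.5,116.2,17.5],ydir=-5.2)
E
```

```text
time_s: 9.85
eef_pos: [550.8, 116.3, 21.8]
ee_rot: [0.003, 0.739, 0.674, 0.004]
force: [1.1, 0.2, 8.4]
grip_width: 0.62
grip_force: 44.0
psi 84.8->84.8 pos [550.8 116.3  21.8] j6 0.09 w 0.62 t 9.8
 turn [ 0.0096 -0.0008 -0.0007] n 1 each [ 0.0096 -0.0008 -0.0007]  shift [-0.4 -3.3  4.3] n 1 each [-0.4 -3.3  4.3]
```

```bash
python3 -m jog '[{"tx":0,"ty":0,"tz":-8,"ax":0,"ay":0,"az":0,"jaw":0.2},{"tx":0,"ty":0,"tz":0,"ax":0,"ay":0,"az":0,"jaw":0.2},{"tx":0,"ty":0,"tz":0,"ax":0,"ay":0,"az":0,"jaw":0.2},{"tx":0,"ty":0,"tz":0,"ax":0,"ay":0,"az":0,"jaw":0.2}]'
python3 - <<'E'
from h import *
plan([547.5,116.2,17.5],ydir=-5.2)
E
```

```text
time_s: 10.35
eef_pos: [548.6, 116.1, 27.2]
ee_rot: [0.001, 0.739, 0.674, 0.001]
force: [-0.4, 1.0, -1.0]
grip_width: 0.618
grip_force: 42.9
psi 84.8->84.8 pos [548.6 116.1  27.2] j6 0.09 w 0.62 t 10.3
 turn [ 0.0034  0.     -0.0008] n 1 each [ 0.0034  0.     -0.0008]  shift [-0.1 -1.1  9.7] n 1 each [-0.1 -1.1  9.7]
```

```bash
python3 -m jog '[{"tx":0,"ty":-1.1,"tz":0,"ax":0.003,"ay":0,"az":0,"jaw":0.2},{"tx":0,"ty":0,"tz":0,"ax":0,"ay":0,"az":0,"jaw":0.2},{"tx":0,"ty":0,"tz":5,"ax":0,"ay":0,"az":0,"jaw":0.2},{"tx":0,"ty":0,"tz":4,"ax":0,"ay":0,"az":0,"jaw":0.2},{"tx":0,"ty":0,"tz":0,"ax":0,"ay":0,"az":0,"jaw":0.2}]'
python3 -m jog '[{"tx":0,"ty":0,"tz":0,"ax":0,"ay":0,"az":0,"jaw":0.2},{"tx":0,"ty":0,"tz":0,"ax":0,"ay":0,"az":0,"jaw":0.2}]'
python3 - <<'E'
from h import *
plan([547.5,116.2,17.5],ydir=-5.2)
E
```

```text
time_s: 10.98
eef_pos: [547.5, 116.3, 17.9]
ee_rot: [0.0, 0.739, 0.674, -0.0]
force: [0.2, 0.7, -1.2]
grip_width: 0.622
grip_force: 42.9
time_s: 11.22
eef_pos: [547.8, 116.3, 18.5]
ee_rot: [0.0, 0.739, 0.674, 0.0]
force: [0.5, 0.0, -0.5]
grip_width: 0.618
grip_force: 42.9
psi 84.8->84.8 pos [547.8 116.3  18.5] j6 0.09 w 0.62 t 11.2
 turn [ 0.0011 -0.0001 -0.0009] n 1 each [ 0.0011 -0.0001 -0.0009]  shift [-0.1 -0.3  1. ] n 1 each [-0.1 -0.3  1. ]
```

```bash
python3 -m jog '[{"tx":0,"ty":0,"tz":1.5,"ax":0,"ay":0,"az":0,"jaw":0.2},{"tx":0,"ty":0,"tz":0,"ax":0,"ay":0,"az":0,"jaw":-0.5},{"tx":0,"ty":0,"tz":0,"ax":0,"ay":0,"az":0,"jaw":-0.5},{"tx":0,"ty":0,"tz":-20,"ax":0,"ay":0,"az":0,"jaw":-0.5},{"tx":0,"ty":0,"tz":-50,"ax":0,"ay":0,"az":0,"jaw":-0.5}]'
python3 -m jog '[{"tx":0,"ty":0,"tz":-50,"ax":0,"ay":0,"az":0,"jaw":-1},{"tx":0,"ty":0,"tz":-50,"ax":0,"ay":0,"az":0,"jaw":-1},{"tx":-50,"ty":0,"tz":-10,"ax":0,"ay":0,"az":0,"jaw":-1},{"tx":-50,"ty":0,"tz":0,"ax":0,"ay":0,"az":0,"jaw":-1},{"tx":-50,"ty":0,"tz":0,"ax":0,"ay":0,"az":0,"jaw":-1}]' >/dev/null
python3 -m jog '[{"tx":-50,"ty":0,"tz":0,"ax":0,"ay":0,"az":0,"jaw":-1},{"tx":-50,"ty":0,"tz":0,"ax":0,"ay":0,"az":0,"jaw":-1},{"tx":0,"ty":0,"tz":0,"ax":0,"ay":0,"az":0,"jaw":-1},{"tx":0,"ty":0,"tz":0,"ax":0,"ay":0,"az":0,"jaw":-1}]' >/dev/null
python3 packs.py; python3 - <<'E'
from h import *
plan([627.6,-203.5,40],ydir=-3.5)
plan([425.9,-171.2,40],ydir=-27.1)
E
```

```text
time_s: 11.85
eef_pos: [546.5, 116.2, 86.1]
ee_rot: [-0.001, 0.739, 0.674, -0.001]
force: [1.2, 0.0, 0.4]
grip_width: 0.748
grip_force: 0.0
psi 84.7->90.0 pos [ 524.7 -132.2  196.9] j6 -0.37 w 1.00 t 13.0
 turn [ 0.  -0.  -0.1] n 1 each [ 0.  -0.  -0.1]  shift [ -7.8  -4.7 -53.1] n 1 each [ -7.8  -4.7 -53.1]
0.62 [374.0, 236.9] [ 625.9 -205.5   -4.6] [ 620.4 -196.3   15.9]
0.56 [198.6, 221.8] [ 429.5 -168.9   -4.6] [ 435.4 -162.2   15.3]
[  54    0   73   54 2663] [373.9  32.4  15.7] ((371.0337829589844, 34.05094909667969), (36.09436798095703, 55.570709228515625), 64.02300262451172)
[542  28  18  49 440] [779.5 -32.2  15.8] ((783.4757690429688, -31.521875381469727), (14.690781593322754, 41.11058807373047), 7.9422926902771)
[ 79  69  45  43 405] [362.7 -23.2  12.7] ((365.7116394042969, -24.355484008789062), (37.079071044921875, 38.78107452392578), 84.08428192138672)
[114 123  41  39 322] [381.9 -73.3  12.9] ((385.61517333984375, -74.27396392822266), (37.21665954589844, 37.91592025756836), 79.71258544921875)
[477 129  45  57 464] [ 730.8 -114.    15.9] ((739.41552734375, -118.315620422
[... 201 characters left out ...]
63.43291091918945)
[ 355  227   52   28 1331] [ 626.9 -201.7   15.5] ((627.6202392578125, -203.0103759765625), (29.927921295166016, 53.747283935546875), 86.5159912109375)
[478 303  61  39 364] [ 758.8 -303.1   17.7] ((767.4063720703125, -310.33447265625), (74.71017456054688, 25.361757278442383), 32.51676940917969)
psi 84.8->86.5 pos [ 524.8 -131.5  197. ] j6 -0.37 w 1.00 t 13.1
 turn [ 0.001  -0.0002 -0.0291] n 1 each [ 0.001  -0.0002 -0.0291]  shift [-65.6 107.  157. ] n 4 each [-16.4  26.7  39.2]
psi 84.8->62.9 pos [ 524.8 -131.5  197. ] j6 -0.37 w 1.00 t 13.1
 turn [ 0.0009 -0.0004  0.3828] n 3 each [ 3.000e-04 -1.000e-04  1.276e-01]  shift [-80.4 -70.  157. ] n 4 each [-20.1 -17.5  39.2]
```

Now the right-hand pack at (627.6,-203.2).

```bash
python3 -m jog '[{"tx":-33,"ty":53.5,"tz":0,"ax":0,"ay":0,"az":-0.029,"jaw":-1},{"tx":-33,"ty":53.5,"tz":40,"ax":0,"ay":0,"az":0,"jaw":-1},{"tx":0,"ty":0,"tz":55,"ax":0,"ay":0,"az":0,"jaw":-1},{"tx":0,"ty":0,"tz":55,"ax":0,"ay":0,"az":0,"jaw":-1},{"tx":0,"ty":0,"tz":25,"ax":0,"ay":0,"az":0,"jaw":-1}]' >/dev/null
python3 -m jog '[{"tx":0,"ty":0,"tz":10,"ax":0,"ay":0,"az":0,"jaw":-1},{"tx":0,"ty":0,"tz":0,"ax":0,"ay":0,"az":0,"jaw":-1},{"tx":0,"ty":0,"tz":0,"ax":0,"ay":0,"az":0,"jaw":-1},{"tx":0,"ty":0,"tz":0,"ax":0,"ay":0,"az":0,"jaw":-1}]'
python3 - <<'E'
from h import *
plan([627.6,-203.2,-1.5],ydir=-3.5)
E
```

```text
time_s: 14.2
eef_pos: [618.4, -200.8, 19.7]
ee_rot: [0.001, 0.729, 0.685, 0.001]
force: [-0.5, -0.4, -0.5]
grip_width: 1.001
grip_force: 0.0
psi 86.4->86.5 pos [ 618.4 -200.8   19.7] j6 -0.43 w 1.00 t 14.2
 turn [ 0.0027  0.0008 -0.0014] n 1 each [ 0.0027  0.0008 -0.0014]  shift [-1.8  9.3 21.2] n 1 each [-1.8  9.3 21.2]
```

```bash
python3 -m jog '[{"tx":-1.8,"ty":9.3,"tz":0,"ax":0.002,"ay":0,"az":0,"jaw":-1},{"tx":0,"ty":0,"tz":0,"ax":0,"ay":0,"az":0,"jaw":-1},{"tx":0,"ty":0,"tz":21.2,"ax":0,"ay":0,"az":0,"jaw":-1},{"tx":0,"ty":0,"tz":0,"ax":0,"ay":0,"az":0,"jaw":-1},{"tx":0,"ty":0,"tz":0,"ax":0,"ay":0,"az":0,"jaw":-1}]'
python3 -m jog '[{"tx":0,"ty":0,"tz":0,"ax":0,"ay":0,"az":0,"jaw":0},{"tx":0,"ty":0,"tz":0,"ax":0,"ay":0,"az":0,"jaw":0.2},{"tx":0,"ty":0,"tz":0,"ax":0,"ay":0,"az":0,"jaw":0.2},{"tx":0,"ty":0,"tz":0,"ax":0,"ay":0,"az":0,"jaw":0.2},{"tx":0,"ty":0,"tz":0,"ax":0,"ay":0,"az":0,"jaw":0.2}]'
python3 -m jog '[{"tx":0,"ty":0,"tz":-40,"ax":0,"ay":0,"az":0,"jaw":0.2},{"tx":0,"ty":0,"tz":-40,"ax":0,"ay":0,"az":0,"jaw":0.2},{"tx":0,"ty":0,"tz":-40,"ax":0,"ay":0,"az":0,"jaw":0.2},{"tx":0,"ty":0,"tz":0,"ax":0,"ay":0,"az":0,"jaw":0.2},{"tx":0,"ty":0,"tz":0,"ax":0,"ay":0,"az":0,"jaw":0.2}]'
python3 - <<'E'
from h import *
plan([551,100,130],ydir=-5.2)
E
```

```text
time_s: 14.82
eef_pos: [626.9, -203.0, -3.0]
ee_rot: [-0.001, 0.729, 0.685, -0.0]
force: [-0.1, -0.5, 0.7]
grip_width: 0.998
grip_force: 0.0
time_s: 15.45
eef_pos: [627.3, -203.2, -2.1]
ee_rot: [0.0, 0.729, 0.685, -0.0]
force: [-1.6, 0.6, 6.6]
grip_width: 0.623
grip_force: 43.2
time_s: 16.08
eef_pos: [626.6, -202.7, 115.9]
ee_rot: [-0.001, 0.729, 0.685, -0.001]
force: [-0.6, -0.7, -0.2]
grip_width: 0.621
grip_force: 42.6
psi 86.4->84.8 pos [ 626.6 -202.7  115.9] j6 -0.43 w 0.62 t 16.1
 turn [-0.0031 -0.0009  0.0282] n 1 each [-0.0031 -0.0009  0.0282]  shift [ 294.7 -102.7  -14.1] n 6 each [ 49.1 -17.1  -2.4]
```

```bash
python3 -m jog '[{"tx":42,"ty":-17,"tz":-30,"ax":-0.003,"ay":0,"az":0.028,"jaw":0.2},{"tx":42,"ty":-17,"tz":-30,"ax":0,"ay":0,"az":0,"jaw":0.2},{"tx":42,"ty":-17,"tz":-25,"ax":0,"ay":0,"az":0,"jaw":0.2},{"tx":42,"ty":-17,"tz":0,"ax":0,"ay":0,"az":0,"jaw":0.2},{"tx":42,"ty":-17,"tz":0,"ax":0,"ay":0,"az":0,"jaw":0.2}]' >/dev/null
python3 -m jog '[{"tx":42,"ty":-17,"tz":0,"ax":0,"ay":0,"az":0,"jaw":0.2},{"tx":0,"ty":0,"tz":0,"ax":0,"ay":0,"az":0,"jaw":0.2},{"tx":0,"ty":0,"tz":0,"ax":0,"ay":0,"az":0,"jaw":0.2},{"tx":0,"ty":0,"tz":0,"ax":0,"ay":0,"az":0,"jaw":0.2}]' 
cat > rec2.py <<'E'
from h import *
np.set_printoptions(precision=1,suppress=True)
c=shot("wrist"); P=cloud(c)
for lo,hi in((10.5,17),(29,38)):
  m=((P[...,2]>lo)&(P[...,2]<hi)&(c["depth"]>0)&(abs(P[...,0]-550-.09*(P[...,1]-156))<50)&(P[...,1]>90)&(P[...,1]<220)).astype(np.uint8)
  n,l,st,ce=cv2.connectedComponentsWithStats(m)
  for i in range(1,n):
    if st[i,4]>200:
        pts=P[l==i]; print(lo,st[i],np.median(pts,0),np.percentile(pts[:,2],[5,95]),cv2.minAreaRect(pts[:,:2].astype(np.float32)))
E
python3 rec2.py; python3 - <<'E'
from h import *
plan([551,156.2,60],ydir=-5.2)
E
```

```text
time_s: 17.2
eef_pos: [547.3, 55.7, 201.5]
ee_rot: [0.0, 0.739, 0.674, 0.0]
force: [-0.2, 0.4, -0.4]
grip_width: 0.621
grip_force: 42.6
10.5 [ 241   12   66   44 2686] [554.7 197.2  14.1] [12.9 15.5] ((554.6884155273438, 196.16677856445312), (34.63764953613281, 58.32535934448242), 84.64122772216797)
10.5 [ 243   62   63   40 2381] [551.2 156.9  14.2] [12.8 15.5] ((551.2114868164062, 156.14041137695312), (34.28950500488281, 58.204593658447266), 85.0676498413086)
29 [ 246  111   59   33 1892] [548.2 116.4  34.1] [32.5 35.4] ((548.203857421875, 115.90619659423828), (29.05990982055664, 54.08636474609375), 84.65198516845703)
psi 84.7->84.8 pos [547.3  55.8 201.6] j6 -0.02 w 0.62 t 17.2
 turn [ 0.0012  0.0001 -0.0013] n 1 each [ 0.0012  0.0001 -0.0013]  shift [100.4  -5.4 141.6] n 3 each [33.5 -1.8 47.2]
```

Pack 1 sits flat in recess 0, top at 34. Placing the second in recess 1.

```bash
python3 -m jog '[{"tx":33.5,"ty":-1.8,"tz":25,"ax":0,"ay":0,"az":0,"jaw":0.2},{"tx":33.5,"ty":-1.8,"tz":25,"ax":0,"ay":0,"az":0,"jaw":0.2},{"tx":33.5,"ty":-1.8,"tz":30,"ax":0,"ay":0,"az":0,"jaw":0.2},{"tx":0,"ty":0,"tz":40,"ax":0,"ay":0,"az":0,"jaw":0.2},{"tx":0,"ty":0,"tz":40,"ax":0,"ay":0,"az":0,"jaw":0.2}]' >/dev/null
python3 -m jog '[{"tx":0,"ty":0,"tz":8,"ax":0,"ay":0,"az":0,"jaw":0.2},{"tx":0,"ty":0,"tz":0,"ax":0,"ay":0,"az":0,"jaw":0.2},{"tx":0,"ty":0,"tz":0,"ax":0,"ay":0,"az":0,"jaw":0.2},{"tx":0,"ty":0,"tz":0,"ax":0,"ay":0,"az":0,"jaw":0.2}]'
python3 - <<'E'
from h import *
plan([551.1,156.2,17.5],ydir=-5.2)
E
```

```text
time_s: 18.38
eef_pos: [551.8, 157.3, 35.3]
ee_rot: [0.001, 0.738, 0.674, 0.001]
force: [-0.0, 0.2, -1.0]
grip_width: 0.617
grip_force: 42.6
psi 84.8->84.8 pos [551.8 157.3  35.3] j6 0.16 w 0.62 t 18.4
 turn [ 0.004  -0.0004  0.    ] n 1 each [ 0.004  -0.0004  0.    ]  shift [-1.2 -0.6 17.8] n 1 each [-1.2 -0.6 17.8]
```

```bash
python3 -m jog '[{"tx":-1.2,"ty":-0.6,"tz":0,"ax":0.003,"ay":0,"az":0,"jaw":0.2},{"tx":0,"ty":0,"tz":8,"ax":0,"ay":0,"az":0,"jaw":0.2},{"tx":0,"ty":0,"tz":5,"ax":0,"ay":0,"az":0,"jaw":0.2},{"tx":0,"ty":0,"tz":4.5,"ax":0,"ay":0,"az":0,"jaw":0.2},{"tx":0,"ty":0,"tz":0,"ax":0,"ay":0,"az":0,"jaw":0.2}]'
python3 -m jog '[{"tx":0,"ty":0,"tz":0,"ax":0,"ay":0,"az":0,"jaw":0.2},{"tx":0,"ty":0,"tz":0,"ax":0,"ay":0,"az":0,"jaw":0.2}]'
```

```text
time_s: 19.0
eef_pos: [550.5, 156.2, 16.6]
ee_rot: [-0.0, 0.738, 0.674, -0.0]
force: [0.0, 0.0, 2.1]
grip_width: 0.625
grip_force: 44.7
time_s: 19.25
eef_pos: [550.5, 156.2, 16.6]
ee_rot: [-0.0, 0.738, 0.674, -0.0]
force: [-1.5, 0.6, 1.2]
grip_width: 0.618
grip_force: 44.0
```

In. Release, and go for the last pack.

```bash
python3 -m jog '[{"tx":0,"ty":0,"tz":0,"ax":0,"ay":0,"az":0,"jaw":-0.5},{"tx":0,"ty":0,"tz":0,"ax":0,"ay":0,"az":0,"jaw":-0.5},{"tx":0,"ty":0,"tz":-20,"ax":0,"ay":0,"az":0,"jaw":-0.5},{"tx":0,"ty":0,"tz":-40,"ax":0,"ay":0,"az":0,"jaw":-0.5},{"tx":0,"ty":0,"tz":-40,"ax":0,"ay":0,"az":0,"jaw":-1}]' >/dev/null
python3 -m jog '[{"tx":0,"ty":0,"tz":-40,"ax":0,"ay":0,"az":0,"jaw":-1},{"tx":-40,"ty":0,"tz":-40,"ax":0,"ay":0,"az":0,"jaw":-1},{"tx":-50,"ty":-8,"tz":0,"ax":0,"ay":0,"az":0.09,"jaw":-1},{"tx":-50,"ty":-8,"tz":0,"ax":0,"ay":0,"az":0.09,"jaw":-1},{"tx":-50,"ty":-8,"tz":0,"ax":0,"ay":0,"az":0.09,"jaw":-1}]' >/dev/null
python3 -m jog '[{"tx":-50,"ty":-10,"tz":0,"ax":0,"ay":0,"az":0.09,"jaw":-1},{"tx":-40,"ty":-10,"tz":0,"ax":0,"ay":0,"az":0,"jaw":-1},{"tx":0,"ty":0,"tz":0,"ax":0,"ay":0,"az":0,"jaw":-1},{"tx":0,"ty":0,"tz":0,"ax":0,"ay":0,"az":0,"jaw":-1}]'
python3 packs.py | grep -v "^\[ *[0-9]* *0 "; python3 - <<'E'
from h import *
plan([426,-171,30],ydir=-26.8)
E
```

```text
time_s: 21.0
eef_pos: [443.5, -101.2, 196.8]
ee_rot: [-0.0, 0.847, 0.531, -0.0]
force: [0.9, 0.0, 0.4]
grip_width: 1.004
grip_force: 0.0
psi 64.2->90.0 pos [ 443.5 -101.2  196.8] j6 -0.03 w 1.00 t 21.0
 turn [-0.  -0.  -0.5] n 3 each [-0.  -0.  -0.2]  shift [-38.8  76.5 -53.2] n 2 each [-19.4  38.3 -26.6]
0.82 [292.9, 244.1] [ 424.7 -172.7   -4.6] [ 427.8 -164.3   15.4]
[ 116   73   65   41 2408] [371.5  34.3  15.8] ((370.67486572265625, 34.21673583984375), (35.602725982666016, 54.745079040527344), 64.21299743652344)
[ 269  235   50   28 1288] [ 426.4 -169.7   15.5] ((425.8267517089844, -171.00474548339844), (30.550939559936523, 53.85310363769531), 62.231842041015625)
psi 64.3->63.2 pos [ 443.6 -100.8  196.7] j6 -0.03 w 1.00 t 21.1
 turn [-0.001   0.0002  0.0184] n 1 each [-0.001   0.0002  0.0184]  shift [-70.6  16.  166.7] n 4 each [-17.7   4.   41.7]
```

```bash
python3 -m jog '[{"tx":-35.3,"ty":8,"tz":20,"ax":0,"ay":0,"az":0.022,"jaw":-1},{"tx":-35.3,"ty":8,"tz":40,"ax":0,"ay":0,"az":0,"jaw":-1},{"tx":0,"ty":0,"tz":50,"ax":0,"ay":0,"az":0,"jaw":-1},{"tx":0,"ty":0,"tz":50,"ax":0,"ay":0,"az":0,"jaw":-1},{"tx":0,"ty":0,"tz":10,"ax":0,"ay":0,"az":0,"jaw":-1}]' >/dev/null
python3 -m jog '[{"tx":0,"ty":0,"tz":0,"ax":0,"ay":0,"az":0,"jaw":-1},{"tx":0,"ty":0,"tz":0,"ax":0,"ay":0,"az":0,"jaw":-1},{"tx":0,"ty":0,"tz":0,"ax":0,"ay":0,"az":0,"jaw":-1}]'
python3 - <<'E'
from h import *
plan([425.9,-171,-1.5],ydir=-27.3)
E
```

```text
time_s: 22.1
eef_pos: [426.6, -172.1, 28.0]
ee_rot: [0.001, 0.853, 0.522, 0.0]
force: [-0.0, -0.8, 0.0]
grip_width: 1.004
grip_force: 0.0
psi 62.9->62.7 pos [ 426.6 -172.1   28. ] j6 -0.17 w 1.00 t 22.1
 turn [0.0015 0.0008 0.0041] n 1 each [0.0015 0.0008 0.0041]  shift [ 0.7 -1.1 29.5] n 1 each [ 0.7 -1.1 29.5]
```

```bash
python3 -m jog '[{"tx":0.7,"ty":-1.1,"tz":20,"ax":0.001,"ay":0,"az":0.004,"jaw":-1},{"tx":0,"ty":0,"tz":9.5,"ax":0,"ay":0,"az":0,"jaw":-1},{"tx":0,"ty":0,"tz":0,"ax":0,"ay":0,"az":0,"jaw":-1},{"tx":0,"ty":0,"tz":0,"ax":0,"ay":0,"az":0,"jaw":0},{"tx":0,"ty":0,"tz":0,"ax":0,"ay":0,"az":0,"jaw":0.2}]' >/dev/null
python3 -m jog '[{"tx":0,"ty":0,"tz":0,"ax":0,"ay":0,"az":0,"jaw":0.2},{"tx":0,"ty":0,"tz":0,"ax":0,"ay":0,"az":0,"jaw":0.2},{"tx":0,"ty":0,"tz":0,"ax":0,"ay":0,"az":0,"jaw":0.2}]'
python3 -m jog '[{"tx":0,"ty":0,"tz":-40,"ax":0,"ay":0,"az":0,"jaw":0.2},{"tx":0,"ty":0,"tz":-50,"ax":0,"ay":0,"az":0,"jaw":0.2},{"tx":0,"ty":0,"tz":-50,"ax":0,"ay":0,"az":-0.09,"jaw":0.2},{"tx":0,"ty":0,"tz":-50,"ax":0,"ay":0,"az":-0.09,"jaw":0.2},{"tx":0,"ty":0,"tz":0,"ax":0,"ay":0,"az":0,"jaw":0.2}]' 
python3 - <<'E'
from h import *
plan([551,60,200],ydir=-5.2)
E
```

```text
time_s: 23.1
eef_pos: [425.5, -170.8, -2.1]
ee_rot: [-0.0, 0.854, 0.52, -0.001]
force: [-1.9, 0.8, 6.0]
grip_width: 0.618
grip_force: 42.4
time_s: 23.72
eef_pos: [426.7, -171.5, 190.6]
ee_rot: [0.003, 0.804, 0.595, 0.0]
force: [0.7, 0.1, -1.5]
grip_width: 0.619
grip_force: 42.8
psi 73.0->84.8 pos [ 426.7 -171.5  190.6] j6 -0.34 w 0.62 t 23.7
 turn [ 0.0047  0.003  -0.2051] n 2 each [ 0.0024  0.0015 -0.1026]  shift [241.9 102.8  -9.4] n 5 each [48.4 20.6 -1.9]
```

```bash
python3 -m jog '[{"tx":0,"ty":0,"tz":0,"ax":0,"ay":0,"az":-0.1026,"jaw":0.2},{"tx":0,"ty":0,"tz":0,"ax":0,"ay":0,"az":-0.1026,"jaw":0.2},{"tx":42,"ty":17,"tz":-2,"ax":0,"ay":0,"az":0,"jaw":0.2},{"tx":42,"ty":17,"tz":-2,"ax":0,"ay":0,"az":0,"jaw":0.2},{"tx":42,"ty":17,"tz":-2,"ax":0,"ay":0,"az":0,"jaw":0.2}]' >/dev/null
python3 -m jog '[{"tx":42,"ty":17,"tz":-2,"ax":0,"ay":0,"az":0,"jaw":0.2},{"tx":42,"ty":17,"tz":-2,"ax":0,"ay":0,"az":0,"jaw":0.2},{"tx":42,"ty":17,"tz":0,"ax":0,"ay":0,"az":0,"jaw":0.2},{"tx":0,"ty":0,"tz":0,"ax":0,"ay":0,"az":0,"jaw":0.2},{"tx":0,"ty":0,"tz":0,"ax":0,"ay":0,"az":0,"jaw":0.2}]'
sed -i 's/shot("wrist")/shot("wrist","w4")/' rec2.py; python3 rec2.py; python3 - <<'E'
from h import *
plan([554.8,196.3,60],ydir=-5.2)
E
```

```text
time_s: 24.98
eef_pos: [549.6, 70.6, 196.2]
ee_rot: [-0.001, 0.739, 0.674, -0.001]
force: [-0.0, -0.5, -0.5]
grip_width: 0.626
grip_force: 42.7
10.5 [ 241   30   66   42 2636] [554.8 197.1  14.1] [12.8 15.4] ((554.8048095703125, 196.74575805664062), (33.56770706176758, 58.187957763671875), 84.973876953125)
10.5 [243  79  63  39 216] [562.  164.7  14.3] [13.  16.3] ((551.3464965820312, 156.45823669433594), (33.86806869506836, 58.029685974121094), 84.73735809326172)
29 [247  10  86  11 536] [582.4 217.8  34.5] [30.1 36.7] ((570.34814453125, 219.33029174804688), (6.2469868659973145, 70.40258026123047), 85.48289489746094)
29 [ 243   81   61   36 2139] [551.1 156.1  34. ] [32.3 35.3] ((550.7139282226562, 155.96392822265625), (29.677595138549805, 53.80530548095703), 84.80010223388672)
29 [ 246  128   58   33 1894] [548.2 116.5  34.1] [32.3 35.4] ((547.9750366210938, 115.97112274169922), (29.70748519897461, 53.75066375732422), 84.67620849609375)
psi 84.7->84.8 pos [549.6  70.2 196.5] j6 0.01 w 0.62 t 25.0
 turn [-0.0033 -0.0002 -0.0017] n 1 each [-0.0033 -0.0002 -0.0017]  shift [126.1  -6.3 136.5] n 4 each [31.5 -1.6 34.1]
```

View pics/w4.png

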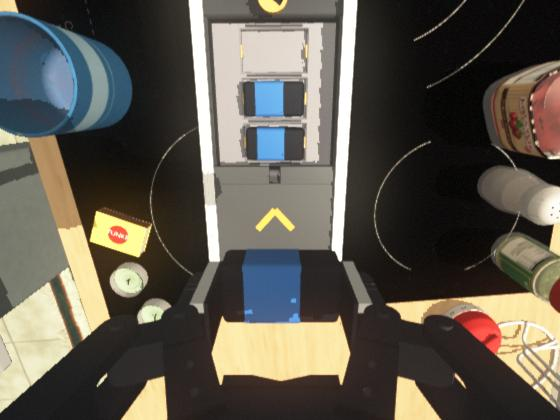

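Two packs are seated at pixels (272,99) and (274,144); the third recess at (274,51) is empty. Placing the last one there.

```bash
python3 -m jog '[{"tx":31.5,"ty":-1.6,"tz":0,"ax":-0.003,"ay":0,"az":0,"jaw":0.2},{"tx":31.5,"ty":-1.6,"tz":0,"ax":0,"ay":0,"az":0,"jaw":0.2},{"tx":31.5,"ty":-1.6,"tz":30,"ax":0,"ay":0,"az":0,"jaw":0.2},{"tx":31.5,"ty":-1.6,"tz":30,"ax":0,"ay":0,"az":0,"jaw":0.2},{"tx":0,"ty":0,"tz":30,"ax":0,"ay":0,"az":0,"jaw":0.2}]' >/dev/null
python3 -m jog '[{"tx":0,"ty":0,"tz":30,"ax":0,"ay":0,"az":0,"jaw":0.2},{"tx":0,"ty":0,"tz":30,"ax":0,"ay":0,"az":0,"jaw":0.2},{"tx":0,"ty":0,"tz":0,"ax":0,"ay":0,"az":0,"jaw":0.2},{"tx":0,"ty":0,"tz":0,"ax":0,"ay":0,"az":0,"jaw":0.2},{"tx":0,"ty":0,"tz":0,"ax":0,"ay":0,"az":0,"jaw":0.2}]'
python3 - <<'E'
from h import *
plan([554.8,196.5,17.5],ydir=-5.2)
E
```

```text
time_s: 26.28
eef_pos: [556.1, 196.9, 48.6]
ee_rot: [0.001, 0.739, 0.674, 0.001]
force: [-0.2, -0.2, 0.8]
grip_width: 0.62
grip_force: 42.7
psi 84.7->84.8 pos [556.1 196.9  48.6] j6 0.23 w 0.62 t 26.3
 turn [ 0.0033 -0.001  -0.001 ] n 1 each [ 0.0033 -0.001  -0.001 ]  shift [-0.5 -1.3 31.1] n 1 each [-0.5 -1.3 31.1]
```

```bash
python3 -m jog '[{"tx":-0.5,"ty":-1.1,"tz":12,"ax":0.002,"ay":0,"az":0,"jaw":0.2},{"tx":0,"ty":0,"tz":8,"ax":0,"ay":0,"az":0,"jaw":0.2},{"tx":0,"ty":0,"tz":5,"ax":0,"ay":0,"az":0,"jaw":0.2},{"tx":0,"ty":0,"tz":5,"ax":0,"ay":0,"az":0,"jaw":0.2},{"tx":0,"ty":0,"tz":0,"ax":0,"ay":0,"az":0,"jaw":0.2}]'
python3 -m jog '[{"tx":0,"ty":0,"tz":1,"ax":0,"ay":0,"az":0,"jaw":0.2},{"tx":0,"ty":0,"tz":0,"ax":0,"ay":0,"az":0,"jaw":0.2}]'
```

```text
time_s: 26.9
eef_pos: [554.3, 196.6, 17.0]
ee_rot: [-0.0, 0.739, 0.674, -0.0]
force: [-0.3, 0.2, -0.6]
grip_width: 0.624
grip_force: 42.7
time_s: 27.15
eef_pos: [554.4, 196.7, 16.6]
ee_rot: [-0.0, 0.739, 0.674, 0.0]
force: [-1.0, -0.2, 4.1]
grip_width: 0.621
grip_force: 44.9
```

```bash
python3 -m jog '[{"tx":0,"ty":0,"tz":0,"ax":0,"ay":0,"az":0,"jaw":-0.5},{"tx":0,"ty":0,"tz":0,"ax":0,"ay":0,"az":0,"jaw":-0.5},{"tx":0,"ty":0,"tz":-20,"ax":0,"ay":0,"az":0,"jaw":-0.5},{"tx":0,"ty":0,"tz":-40,"ax":0,"ay":0,"az":0,"jaw":-0.5},{"tx":0,"ty":0,"tz":-40,"ax":0,"ay":0,"az":0,"jaw":-0.5}]' >/dev/null
python3 -m jog '[{"tx":0,"ty":0,"tz":-40,"ax":0,"ay":0,"az":0,"jaw":-0.5},{"tx":-40,"ty":0,"tz":-40,"ax":0,"ay":0,"az":0,"jaw":1},{"tx":-45,"ty":0,"tz":0,"ax":0,"ay":0,"az":0,"jaw":1},{"tx":-45,"ty":0,"tz":0,"ax":0,"ay":0,"az":0,"jaw":1},{"tx":0,"ty":0,"tz":0,"ax":0,"ay":0,"az":0,"jaw":1}]'
python3 rec2.py
python3 - <<'E'
from h import *
plan([531.4,-60,100],ydir=-5.2)
E
```

```text
time_s: 28.4
eef_pos: [542.4, 64.7, 196.1]
ee_rot: [-0.0, 0.74, 0.673, -0.0]
force: [-0.3, -0.1, -0.3]
grip_width: -0.0
grip_force: 0.0
29 [253   0  87  13 565] [581.6 217.8  34.4] [30.5 36.6] ((570.0330200195312, 219.05319213867188), (6.506567001342773, 70.36811065673828), 86.15169525146484)
29 [ 248   21   65   40 2510] [554.8 195.7  33.9] [32.1 35.3] ((554.7913208007812, 195.73931884765625), (30.03260612487793, 54.022640228271484), 84.63843536376953)
29 [ 249   73   62   37 2189] [550.8 155.8  34. ] [32.3 35.3] ((550.8565063476562, 155.75721740722656), (30.210845947265625, 54.13113021850586), 84.8623275756836)
29 [ 252  120   59   34 1909] [548.2 116.4  34. ] [32.4 35.2] ((548.17578125, 116.19279479980469), (29.929845809936523, 53.943016052246094), 84.4301528930664)
psi 84.6->84.8 pos [542.6  66.2 196.1] j6 0.00 w -0.00 t 28.4
 turn [-0.001  -0.0006 -0.0027] n 1 each [-0.001  -0.0006 -0.0027]  shift [-126.7    0.3   96.1] n 3 each [-42.2   0.1  32. ]
```

All three are seated. Next, the cover.

```bash
python3 -m jog '[{"tx":-42.2,"ty":0,"tz":10,"ax":0,"ay":0,"az":-0.0027,"jaw":1},{"tx":-42.2,"ty":0,"tz":30,"ax":0,"ay":0,"az":0,"jaw":1},{"tx":-42.2,"ty":0,"tz":30,"ax":0,"ay":0,"az":0,"jaw":1},{"tx":0,"ty":0,"tz":30,"ax":0,"ay":0,"az":0,"jaw":1},{"tx":0,"ty":0,"tz":25,"ax":0,"ay":0,"az":0,"jaw":1}]' >/dev/null
python3 -m jog '[{"tx":0,"ty":0,"tz":0,"ax":0,"ay":0,"az":0,"jaw":1},{"tx":0,"ty":0,"tz":0,"ax":0,"ay":0,"az":0,"jaw":1},{"tx":0,"ty":0,"tz":0,"ax":0,"ay":0,"az":0,"jaw":1}]'
python3 - <<'E'
from h import *
np.set_printoptions(precision=1,suppress=True)
plan([531.4,-60,45.5],ydir=-5.2)
c=shot("top");P=cloud(c)
for e in place_of("cover_ridge","top"):print(e["conf"],atz(c,e["centre"],53))
E
```

```text
time_s: 29.45
eef_pos: [531.8, -58.8, 72.2]
ee_rot: [0.0, 0.738, 0.675, 0.0]
force: [-0.1, -0.2, 0.5]
grip_width: 0.001
grip_force: 0.0
psi 84.9->84.8 pos [531.8 -58.8  72.2] j6 -0.24 w 0.00 t 29.4
 turn [0. 0. 0.] n 1 each [0. 0. 0.]  shift [-1.2 -0.2 26.7] n 1 each [-1.2 -0.2 26.7]
0.67 [771.2  55.4  53. ]
0.59 [528.3 -30.1  53. ]
```

```bash
python3 -m jog '[{"tx":-1,"ty":0,"tz":20,"ax":0,"ay":0,"az":0,"jaw":1},{"tx":0,"ty":0,"tz":6.5,"ax":0,"ay":0,"az":0,"jaw":1},{"tx":0,"ty":0,"tz":0,"ax":0,"ay":0,"az":0,"jaw":1},{"tx":5,"ty":0,"tz":0,"ax":0,"ay":0,"az":0,"jaw":1},{"tx":10,"ty":0,"tz":0,"ax":0,"ay":0,"az":0,"jaw":1}]'
python3 -m jog '[{"tx":10,"ty":0,"tz":0,"ax":0,"ay":0,"az":0,"jaw":1},{"tx":15,"ty":0,"tz":0,"ax":0,"ay":0,"az":0,"jaw":1},{"tx":15,"ty":0,"tz":0,"ax":0,"ay":0,"az":0,"jaw":1},{"tx":15,"ty":0,"tz":0,"ax":0,"ay":0,"az":0,"jaw":1},{"tx":15,"ty":0,"tz":0,"ax":0,"ay":0,"az":0,"jaw":1}]'
python3 -m jog '[{"tx":15,"ty":0,"tz":0,"ax":0,"ay":0,"az":0,"jaw":1},{"tx":15,"ty":0,"tz":0,"ax":0,"ay":0,"az":0,"jaw":1},{"tx":15,"ty":0,"tz":0,"ax":0,"ay":0,"az":0,"jaw":1},{"tx":0,"ty":0,"tz":0,"ax":0,"ay":0,"az":0,"jaw":1},{"tx":0,"ty":0,"tz":0,"ax":0,"ay":0,"az":0,"jaw":1}]'
python3 - <<'E'
from h import *
plan([551.1-57*.0906,156.2-57*.9959,45.5],ydir=-5.2)
E
```

```text
time_s: 30.18
eef_pos: [532.6, -44.6, 45.1]
ee_rot: [-0.0, 0.738, 0.675, 0.0]
force: [1.3, 0.8, -0.5]
grip_width: 0.001
grip_force: 0.0
time_s: 30.8
eef_pos: [538.7, 25.8, 44.6]
ee_rot: [-0.0, 0.738, 0.675, -0.0]
force: [0.7, -2.0, 0.7]
grip_width: -0.002
grip_force: 1.0
time_s: 31.42
eef_pos: [542.2, 69.6, 44.4]
ee_rot: [-0.001, 0.738, 0.675, -0.0]
force: [-0.5, -0.4, -0.1]
grip_width: 0.0
grip_force: 0.0
psi 84.9->84.8 pos [542.2  69.6  44.4] j6 0.00 w 0.00 t 31.4
 turn [-0.0018 -0.0006  0.0021] n 1 each [-0.0018 -0.0006  0.0021]  shift [30.   1.  -1.1] n 1 each [30.   1.  -1.1]
```

```bash
python3 -m jog '[{"tx":8,"ty":0,"tz":0,"ax":0,"ay":0,"az":0,"jaw":1},{"tx":8,"ty":0,"tz":0,"ax":0,"ay":0,"az":0,"jaw":1},{"tx":6,"ty":0,"tz":0,"ax":0,"ay":0,"az":0,"jaw":1},{"tx":5,"ty":0,"tz":0,"ax":0,"ay":0,"az":0,"jaw":1},{"tx":0,"ty":0,"tz":0,"ax":0,"ay":0,"az":0,"jaw":1}]'
python3 -m jog '[{"tx":4,"ty":0,"tz":0,"ax":0,"ay":0,"az":0,"jaw":1},{"tx":3,"ty":0,"tz":0,"ax":0,"ay":0,"az":0,"jaw":1},{"tx":0,"ty":0,"tz":0,"ax":0,"ay":0,"az":0,"jaw":1},{"tx":0,"ty":0,"tz":0,"ax":0,"ay":0,"az":0,"jaw":1}]'
cat > cov.py <<'E'
from h import *
np.set_printoptions(precision=1,suppress=True)
c=shot("top")
for e in place_of("cover_ridge","top"):print(e["conf"],"y_l",52+(atz(c,e["centre"],53)-[551.1,156.2,0])@[.0906,.9959,0])
c=shot("side")
for e in place_of("cover_ridge","side"):print(e["conf"],"y_l",52+(atz(c,e["centre"],53)-[551.1,156.2,0])@[.0906,.9959,0])
E
python3 cov.py
```

```text
time_s: 32.05
eef_pos: [545.0, 97.1, 44.7]
ee_rot: [-0.001, 0.738, 0.675, 0.0]
force: [0.3, 0.2, 0.5]
grip_width: -0.0
grip_force: 0.0
time_s: 32.55
eef_pos: [545.3, 99.2, 44.7]
ee_rot: [0.001, 0.738, 0.675, -0.003]
force: [-4.3, -26.4, 2.7]
grip_width: -0.002
grip_force: 13.7
0.59 y_l 207.5915645005835
0.74 y_l 0.663145449748896
```

```bash
python3 -m jog '[{"tx":-20,"ty":0,"tz":0,"ax":0,"ay":0,"az":0,"jaw":1},{"tx":-5,"ty":0,"tz":-40,"ax":0,"ay":0,"az":0,"jaw":1},{"tx":0,"ty":0,"tz":-50,"ax":0,"ay":0,"az":0,"jaw":1},{"tx":0,"ty":0,"tz":-50,"ax":0,"ay":0,"az":0,"jaw":1},{"tx":20,"ty":0,"tz":-50,"ax":0,"ay":0,"az":0,"jaw":-1}]' >/dev/null
python3 -m jog '[{"tx":40,"ty":-10,"tz":-15,"ax":0,"ay":0,"az":0,"jaw":-1},{"tx":40,"ty":-10,"tz":0,"ax":0,"ay":0,"az":0,"jaw":-1},{"tx":20,"ty":-10,"tz":0,"ax":0,"ay":0,"az":0,"jaw":-1},{"tx":0,"ty":0,"tz":0,"ax":0,"ay":0,"az":0,"jaw":-1},{"tx":0,"ty":0,"tz":0,"ax":0,"ay":0,"az":0,"jaw":-1}]'
cat > scr.py <<'E'
import sys
from h import *
np.set_printoptions(precision=1,suppress=True)
c=shot("wrist",sys.argv[1]);P=cloud(c)
for q,z in(("cover_ridge",53),("screw_slot",53),("driver_grip",133),("block",70),("stand_edge",118),("stand_hinge",52)):
    for e in place_of(q,"wrist")[:2]:print(q,round(e["conf"],2),e["centre"],atz(c,e["centre"],z),atd(c,e["centre"]))
def comp(lo,hi,x,y,r,a=100):
    m=((P[...,2]>lo)&(P[...,2]<hi)&(c["depth"]>0)&(abs(P[...,0]-x)<r)&(abs(P[...,1]-y)<r)).astype(np.uint8)
    n,l,st,ce=cv2.connectedComponentsWithStats(m)
    for i in range(1,n):
        if st[i,4]>a:
            pts=P[l==i]; print(lo,hi,st[i],np.median(pts,0),cv2.minAreaRect(pts[:,:2].astype(np.float32)))
print("head");comp(48,58,557.8,229.9,20)
print("ridge");comp(47,58,546,114,50)
print("driver top");comp(155,170,420,322,35)
print("block top");comp(66,73,420,322,70)
E
python3 scr.py w5
```

```text
time_s: 34.0
eef_pos: [524.5, 199.9, 249.7]
ee_rot: [-0.0, 0.738, 0.675, -0.0]
force: [-0.5, 0.3, -0.1]
grip_width: 0.999
grip_force: 0.0
cover_ridge 0.62 [308.0, 252.7] [549.  116.3  53. ] [549.  116.1  52.7]
screw_slot 0.61 [310.2, 153.6] [558.4 228.8  53. ] [558.7 228.2  48.8]
driver_grip 0.59 [114.6, 36.2] [418.3 336.7 133. ] [427.9 331.9 154.9]
block 0.55 [173.4, 58.4] [439.1 327.9  70. ] [439.2 327.9  70.2]
stand_edge 0.9 [316.7, 62.3] [562.7 308.3 118. ] [562.6 308.2 118.7]
stand_hinge 0.92 [307.2, 126.7] [557.1 256.   52. ] [556.6 256.5  58.2]
head
48 58 [296 132  33  32 589] [558.7 235.9  53.6] ((561.10009765625, 234.269287109375), (32.85066604614258, 31.065725326538086), 0.1687229424715042)
ridge
47 58 [277 249  61   8 449] [547.6 116.   52.4] ((548.000244140625, 115.1812744140625), (7.4937424659729, 69.26969146728516), 84.86904907226562)
driver top
155 170 [  74    8   44   44 1529] [419.4 335.6 160.2] ((417.3186340332031, 336.3121337890625), (24.55018424987793, 25.081554412841797), 87.85332489013672)
block top
66 73 [ 107    0   83   98 4397] [427.1 328.9  70.1] ((416.6429748535156, 336.49005126953125), (70.2965087890625, 71.3565673828125), 76.38753509521484)
```

View pics/w5.png

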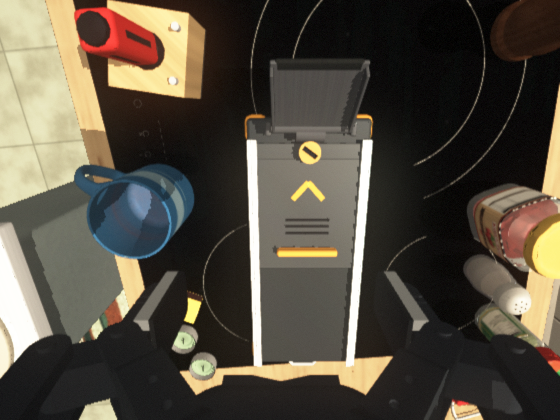

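The cover is home: the ridge at pixel (308,253) gives y about 10.9. The screw is at (310,153) with its slot running upper-left to lower-right, and the driver handle is at about (95,30) in the block. I'll move over the driver for its yaw.

```bash
python3 - <<'E'
from h import *
plan([417,275,235],yaw=76.4)
c=cv2.imread("pics/w5.png")
cv2.imwrite("pics/w5c.png",cv2.resize(c[130:176,287:333],None,fx=8,fy=8,interpolation=cv2.INTER_CUBIC))
E
```

```text
psi 84.9->76.4 pos [524.4 200.3 249.7] j6 0.24 w 1.00 t 34.4
 turn [-0.0011 -0.0004  0.1482] n 1 each [-0.0011 -0.0004  0.1482]  shift [  47.4 -121.9   14.7] n 3 each [ 15.8 -40.6   4.9]
```

View pics/w5c.png

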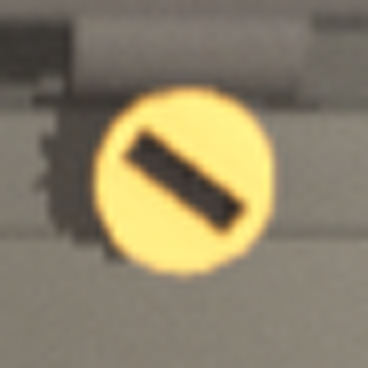

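The slot runs from crop (138,142) to (232,218), centred at full-image pixel (310,152.5). That puts it at about -44° in the world, so the screw is about 0.68 rad in.

```bash
python3 -m jog '[{"tx":0,"ty":0,"tz":0,"ax":0,"ay":0,"az":0.148,"jaw":-1},{"tx":15.8,"ty":-40.6,"tz":5,"ax":0,"ay":0,"az":0,"jaw":-1},{"tx":15.8,"ty":-40.6,"tz":5,"ax":0,"ay":0,"az":0,"jaw":-1},{"tx":15.8,"ty":-40.6,"tz":5,"ax":0,"ay":0,"az":0,"jaw":-1},{"tx":0,"ty":0,"tz":0,"ax":0,"ay":0,"az":0,"jaw":-1}]'>/dev/null
python3 -m jog '[{"tx":0,"ty":0,"tz":0,"ax":0,"ay":0,"az":0,"jaw":-1},{"tx":0,"ty":0,"tz":0,"ax":0,"ay":0,"az":0,"jaw":-1}]'
python3 - <<'E'
from h import *
np.set_printoptions(precision=1,suppress=True)
plan([417,336,180],yaw=76.4)
c=shot("wrist","w6");P=cloud(c)
for q,z in(("driver_grip",133),("block",0)):
    for e in place_of(q,"wrist")[:2]:print(q,round(e["conf"],2),e["centre"],atz(c,e["centre"],z),atd(c,e["centre"]))
im=c["color"].astype(int); red=(im[...,0]>120)&(im[...,1]<70)&(im[...,2]<70)
def rep(m,t):
    n,l,st,ce=cv2.connectedComponentsWithStats(m.astype(np.uint8))
    for i in range(1,n):
        if st[i,4]>200:
            pts=P[l==i]; print(t,st[i],np.median(pts,0),cv2.minAreaRect(pts[:,:2].astype(np.float32)))
z=P[...,2]; near=(abs(P[...,0]-417)<60)&(abs(P[...,1]-336)<60)&(c["depth"]>0)
rep(near&(z>159),"cap"); rep(near&(z>151)&(z<159),"top"); rep(near&(z>66)&(z<73),"block");rep(near&(z>100)&(z<150),"side")
s=np.argwhere(near&(z>95)&(z<145)); q=P[s[:,0],s[:,1]]; print(len(q))
if len(q)>50:
    vx=cv2.fitLine(q[:,:2].astype(np.float32),cv2.DIST_HUBER,0,.01,.01).ravel(); print("face line deg",np.degrees(np.arctan2(vx[1],vx[0])),vx)
u,v=352,0
y0,x0=np.argwhere(near&(z>100)).min(0);y1,x1=np.argwhere(near&(z>60)).max(0)
cr=c["color"][max(y0-10,0):y1+10,max(x0-20,0):x1+20,::-1]; f=min(780/cr.shape[1],580/cr.shape[0]); print(x0,y0,f); cv2.imwrite("pics/w6c.png",cv2.resize(cr,None,fx=f,fy=f,interpolation=cv2.INTER_CUBIC))
E
```

```text
time_s: 35.22
eef_pos: [417.7, 274.7, 234.8]
ee_rot: [-0.0, 0.786, 0.618, -0.0]
force: [-0.5, -0.6, 0.1]
grip_width: 1.0
grip_force: 0.0
psi 76.4->76.4 pos [417.7 274.7 234.8] j6 0.58 w 1.00 t 35.2
 turn [-0. -0. -0.] n 1 each [-0. -0. -0.]  shift [ 59.4 -15.1  54.8] n 2 each [29.7 -7.6 27.4]
driver_grip 0.85 [258.8, 134.9] [416.5 335.9 133. ] [419.  338.  162.4]
block 0.75 [268.0, 122.4] [418.7 337.3   0. ] [426.4 344.  157.5]
block 0.74 [256.7, 132.8] [403.4 329.3   0. ] [418.  339.6 162.5]
cap [241 122  31  32 751] [416.9 336.9 161.6] ((416.47039794921875, 336.5071105957031), (20.011262893676758, 19.748065948486328), 75.50919342041016)
cap [    0   272   457   148 26904] [397.3 289.9 312.9] ((414.33966064453125, 285.21453857421875), (27.914161682128906, 118.2259292602539), 83.75230407714844)
cap [379 272  35  51 267] [463.3 276.3 272.7] ((464.03033447265625, 276.30474853515625), (1.2960222959518433, 3.9853241443634033), 78.17731475830078)
top [236 115  43  43 697] [418.8 339.4 156.6] ((416.5847473144531, 336.542236328125), (25.97517204284668, 25.990686416625977), 88.15896606445312)
block [ 223   88   80   79 4235] [422.1 344.6  70.1] ((416.4354248046875, 336.10986328125), (69.81869506835938, 70.12805938720703), 76.4373550415039)
92
face line deg -70.950745 [  0.3  -0.9 427.9 341.2]
0 113 1.6317991631799162
```

View pics/w6c.png

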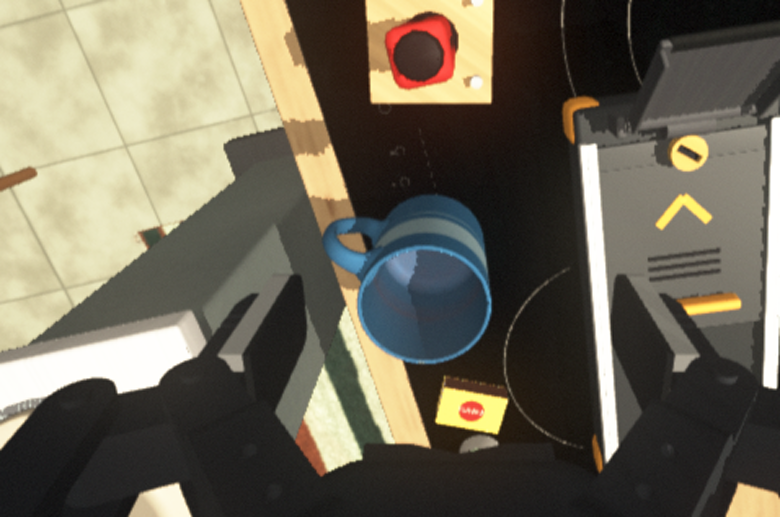

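The handle top is a 26 x 26 square with sides at -1.8°, turned about 12° against the block, and its axis is at (416.5,336.5). Gripping it now.

```bash
python3 -m jog '[{"tx":29.7,"ty":-7.5,"tz":0,"ax":0,"ay":0,"az":0,"jaw":-1},{"tx":29.7,"ty":-7.5,"tz":0,"ax":0,"ay":0,"az":0,"jaw":-1},{"tx":0,"ty":0,"tz":0,"ax":0,"ay":0,"az":-0.103,"jaw":-1},{"tx":0,"ty":0,"tz":20,"ax":0,"ay":0,"az":-0.103,"jaw":-1},{"tx":0,"ty":0,"tz":20,"ax":0,"ay":0,"az":0,"jaw":-1}]'>/dev/null
python3 -m jog '[{"tx":0,"ty":0,"tz":0,"ax":0,"ay":0,"az":0,"jaw":-1},{"tx":0,"ty":0,"tz":0,"ax":0,"ay":0,"az":0,"jaw":-1},{"tx":0,"ty":0,"tz":0,"ax":0,"ay":0,"az":0,"jaw":-1}]'
python3 - <<'E'
from h import *
plan([416.5,336.5,114],yaw=88.2)
E
```

```text
time_s: 36.38
eef_pos: [416.6, 336.7, 195.7]
ee_rot: [-0.0, 0.718, 0.696, 0.001]
force: [0.0, 0.0, 0.3]
grip_width: 0.995
grip_force: 0.0
psi 88.2->88.2 pos [416.6 336.7 195.7] j6 0.49 w 0.99 t 36.4
 turn [ 0.0003 -0.0012  0.0006] n 1 each [ 0.0003 -0.0012  0.0006]  shift [-0.2 -0.1 81.7] n 2 each [-0.1 -0.1 40.9]
```

```bash
python3 -m jog '[{"tx":0,"ty":0,"tz":30,"ax":0,"ay":0,"az":0,"jaw":-1},{"tx":0,"ty":0,"tz":30,"ax":0,"ay":0,"az":0,"jaw":-1},{"tx":0,"ty":0,"tz":21.5,"ax":0,"ay":0,"az":0,"jaw":-1},{"tx":0,"ty":0,"tz":0,"ax":0,"ay":0,"az":0,"jaw":-1},{"tx":0,"ty":0,"tz":0,"ax":0,"ay":0,"az":0,"jaw":0}]' 60
python3 -m jog '[{"tx":0,"ty":0,"tz":0,"ax":0,"ay":0,"az":0,"jaw":0.6},{"tx":0,"ty":0,"tz":0,"ax":0,"ay":0,"az":0,"jaw":0.8},{"tx":0,"ty":0,"tz":0,"ax":0,"ay":0,"az":0,"jaw":0.8},{"tx":0,"ty":0,"tz":0,"ax":0,"ay":0,"az":0,"jaw":0.8},{"tx":0,"ty":0,"tz":0,"ax":0,"ay":0,"az":0,"jaw":0.8}]'
python3 -m jog '[{"tx":0,"ty":0,"tz":-10,"ax":0,"ay":0,"az":0,"jaw":0.8},{"tx":0,"ty":0,"tz":-30,"ax":0,"ay":0,"az":0,"jaw":0.8},{"tx":0,"ty":0,"tz":-40,"ax":0,"ay":0,"az":0,"jaw":0.8},{"tx":0,"ty":0,"tz":-40,"ax":0,"ay":0,"az":0,"jaw":0.8},{"tx":0,"ty":0,"tz":-30,"ax":0,"ay":0,"az":0,"jaw":0.8}]'
python3 -m jog '[{"tx":-40,"ty":0,"tz":0,"ax":0,"ay":0,"az":0,"jaw":0.8},{"tx":0,"ty":0,"tz":0,"ax":0,"ay":0,"az":0,"jaw":0.8},{"tx":0,"ty":0,"tz":0,"ax":0,"ay":0,"az":0,"jaw":0.8},{"tx":0,"ty":0,"tz":0,"ax":0,"ay":0,"az":0,"jaw":0.8}]'
python3 - <<'E'
from h import *
plan([558,230,250])
c=shot("wrist","w7")
M=np.linalg.inv(np.array(c["mount"]))
for z in(-18,0,40,58,100,106):
    p=M@[0,0,z,1]; print(z,c["cx"]+c["fx"]*p[0]/-p[2],c["cy"]-c["fy"]*p[1]/-p[2])
cr=c["color"][180:330,190:370,::-1];cv2.imwrite("pics/w7c.png",cv2.resize(cr,None,fx=3.9,fy=3.9,interpolation=cv2.INTER_CUBIC))
E
```

```text
time_s: 37.0
eef_pos: [416.8, 336.9, 114.6]
ee_rot: [-0.0, 0.718, 0.696, 0.001]
force: [0.2, 0.2, 0.3]
grip_width: 0.812
grip_force: 0.0
time_s: 37.62
eef_pos: [416.3, 336.7, 114.0]
ee_rot: [-0.0, 0.718, 0.696, 0.0]
force: [-1.7, -0.6, 5.0]
grip_width: 0.294
grip_force: 58.9
time_s: 38.25
eef_pos: [416.3, 336.5, 265.4]
ee_rot: [-0.0, 0.718, 0.696, 0.0]
force: [0.6, -0.0, -2.8]
grip_width: 0.301
grip_force: 59.2
time_s: 38.75
eef_pos: [415.0, 297.0, 263.2]
ee_rot: [-0.001, 0.718, 0.696, -0.0]
force: [-0.6, -0.3, -1.8]
grip_width: 0.297
grip_force: 59.3
psi 88.3->88.3 pos [415.  297.  263.2] j6 0.42 w 0.30 t 38.8
 turn [-0.0013 -0.0004  0.    ] n 1 each [-0.0013 -0.0004  0.    ]  shift [-62.7 145.   13.2] n 3 each [-20.9  48.3   4.4]
-18 279.08511454506566 296.628226874539
0 279.23915654572653 276.08356390517866
40 279.4864803651572 243.09785550942308
58 279.56934064947507 232.04673563592937
100 279.7195587381249 212.0120698306794
106 279.73727291484244 209.6495207279646
```

View pics/w7c.png

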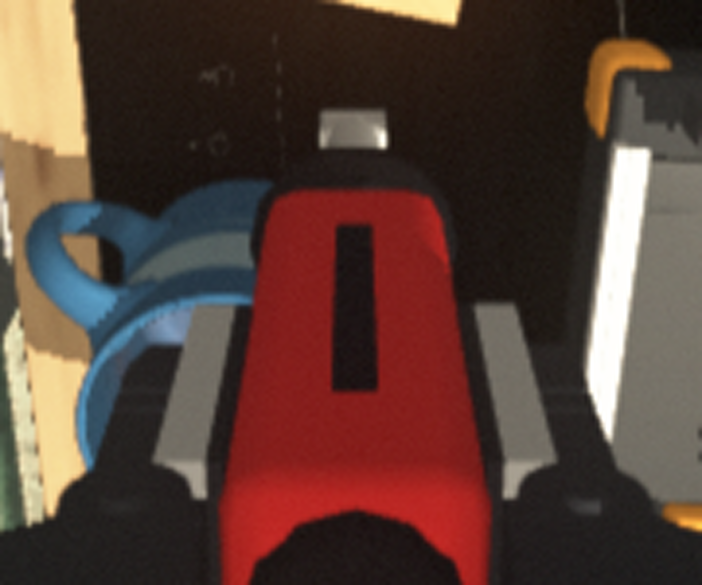

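The blade tip shows at full-image pixel (280,208) with its 17 px (13 mm) width across the image. So the blade lies along tool y, about 106 mm beyond the TCP and on axis. I'll carry it over the screw and turn to psi ≈ 226°.

```bash
python3 -m jog '[{"tx":-16,"ty":36.2,"tz":0,"ax":0,"ay":0,"az":0,"jaw":0.8},{"tx":-16,"ty":36.2,"tz":0,"ax":0,"ay":0,"az":0,"jaw":0.8},{"tx":-16,"ty":36.2,"tz":0,"ax":0,"ay":0,"az":0,"jaw":0.8},{"tx":-15,"ty":36.2,"tz":0,"ax":0,"ay":0,"az":0,"jaw":0.8},{"tx":0,"ty":0,"tz":0,"ax":0,"ay":0,"az":-0.172,"jaw":0.8}]' 80 >/dev/null
python3 -m jog '[{"tx":0,"ty":0,"tz":0,"ax":0,"ay":0,"az":-0.172,"jaw":0.8},{"tx":0,"ty":0,"tz":0,"ax":0,"ay":0,"az":-0.172,"jaw":0.8},{"tx":0,"ty":0,"tz":0,"ax":0,"ay":0,"az":-0.172,"jaw":0.8},{"tx":0,"ty":0,"tz":0,"ax":0,"ay":0,"az":-0.172,"jaw":0.8},{"tx":0,"ty":0,"tz":0,"ax":0,"ay":0,"az":-0.172,"jaw":0.8}]' >/dev/null
python3 -m jog '[{"tx":0,"ty":0,"tz":0,"ax":0,"ay":0,"az":-0.172,"jaw":0.8},{"tx":0,"ty":0,"tz":0,"ax":0,"ay":0,"az":-0.172,"jaw":0.8},{"tx":0,"ty":0,"tz":0,"ax":0,"ay":0,"az":-0.172,"jaw":0.8},{"tx":0,"ty":0,"tz":0,"ax":0,"ay":0,"az":-0.172,"jaw":0.8},{"tx":0,"ty":0,"tz":0,"ax":0,"ay":0,"az":-0.172,"jaw":0.8}]' >/dev/null
python3 -m jog '[{"tx":0,"ty":0,"tz":20,"ax":0,"ay":0,"az":-0.172,"jaw":0.8},{"tx":0,"ty":0,"tz":20,"ax":0,"ay":0,"az":-0.172,"jaw":0.8},{"tx":0,"ty":0,"tz":20,"ax":0,"ay":0,"az":-0.172,"jaw":0.8},{"tx":0,"ty":0,"tz":10,"ax":0,"ay":0,"az":0,"jaw":0.8},{"tx":0,"ty":0,"tz":0,"ax":0,"ay":0,"az":0,"jaw":0.8}]' >/dev/null
python3 -m jog '[{"tx":0,"ty":0,"tz":0,"ax":0,"ay":0,"az":0,"jaw":0.8},{"tx":0,"ty":0,"tz":0,"ax":0,"ay":0,"az":0,"jaw":0.8}]'
cat > tip.py <<'E'
import sys
from h import *
np.set_printoptions(precision=2,suppress=True)
plan([557.9,230,165],yaw=226)
c=shot("wrist",sys.argv[1]); P=cloud(c)
u0,v0,u1,v1=235,160,325,235
im=c["color"][v0:v1,u0:u1,::-1]; cv2.imwrite(f"pics/{sys.argv[1]}c.png",cv2.resize(im,None,fx=8,fy=8,interpolation=cv2.INTER_CUBIC))
# brass head
hsv=cv2.cvtColor(c["color"],cv2.COLOR_RGB2HSV); z=P[...,2]
m=(hsv[...,0]>15)&(hsv[...,0]<35)&(hsv[...,1]>90)&(hsv[...,2]>120)&(np.hypot(P[...,0]-558,P[...,1]-230)<16)
print("brass",m.sum(),np.median(P[m],0) if m.sum() else "")
M=np.linalg.inv(np.array(c["mount"]))
p=M@[0,0,106,1]; print("tip px",c["cx"]+c["fx"]*p[0]/-p[2],c["cy"]-c["fy"]*p[1]/-p[2])
Wi=np.linalg.inv(c["W"])
p=Wi@[557.9,230,53,1]; print("screw px",c["cx"]+c["fx"]*p[0]/-p[2],c["cy"]-c["fy"]*p[1]/-p[2])
E
python3 tip.py w8
```

```text
time_s: 41.55
eef_pos: [558.1, 229.2, 193.9]
ee_rot: [0.0, -0.392, 0.92, 0.0]
force: [0.4, -0.2, -1.5]
grip_width: 0.295
grip_force: 80.8
psi -133.8->226.0 pos [558.1 229.2 193.9] j6 -2.18 w 0.30 t 41.5
 turn [0. 0. 0.] n 1 each [0. 0. 0.]  shift [-0.4  0.7 28.9] n 1 each [-0.4  0.7 28.9]
brass 482 [557.35 229.99  52.9 ]
tip px 280.1041639485335 206.81956385919972
screw px 280.88132049385985 195.58142341612628
```

View pics/w8c.png

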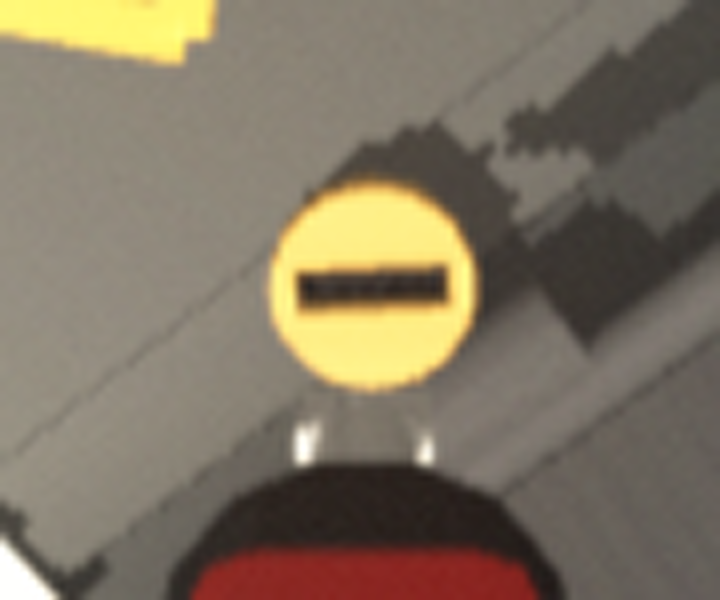

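The blade (edges at crop columns 303 and 427) lies right below the slot (crop 298-445, row 286), which is only about 2° off. I'll correct that and insert.

```bash
python3 -m jog '[{"tx":-0.4,"ty":0.7,"tz":15,"ax":0,"ay":0,"az":-0.04,"jaw":0.8},{"tx":0,"ty":0,"tz":14,"ax":0,"ay":0,"az":0,"jaw":0.8},{"tx":0,"ty":0,"tz":0,"ax":0,"ay":0,"az":0,"jaw":0.8},{"tx":0,"ty":0,"tz":0,"ax":0,"ay":0,"az":0,"jaw":0.8}]'
python3 - <<'E'
from h import *
plan([557.9,230,160])
E
```

```text
time_s: 42.1
eef_pos: [557.8, 229.9, 164.7]
ee_rot: [0.0, -0.41, 0.912, 0.0]
force: [0.4, 0.9, -1.1]
grip_width: 0.294
grip_force: 80.8
psi -131.5->-131.5 pos [557.8 229.9 164.7] j6 -2.22 w 0.29 t 42.1
 turn [0.0006 0.0003 0.    ] n 1 each [0.0006 0.0003 0.    ]  shift [-0.1 -0.   4.7] n 1 each [-0.1 -0.   4.7]
```

```bash
python3 -m jog '[{"tx":0,"ty":0,"tz":4,"ax":0,"ay":0,"az":0,"jaw":0.8},{"tx":0,"ty":0,"tz":2,"ax":0,"ay":0,"az":0,"jaw":0.8},{"tx":0,"ty":0,"tz":2,"ax":0,"ay":0,"az":0,"jaw":0.8},{"tx":0,"ty":0,"tz":0,"ax":0,"ay":0,"az":0,"jaw":0.8},{"tx":0,"ty":0,"tz":0,"ax":0,"ay":0,"az":0,"jaw":0.8}]'
python3 -m jog '[{"tx":0,"ty":0,"tz":2,"ax":0,"ay":0,"az":0,"jaw":0.8},{"tx":0,"ty":0,"tz":1,"ax":0,"ay":0,"az":0,"jaw":0.8},{"tx":0,"ty":0,"tz":0,"ax":0,"ay":0,"az":0,"jaw":0.8},{"tx":0,"ty":0,"tz":0,"ax":0,"ay":0,"az":0,"jaw":0.8}]'
```

```text
time_s: 42.72
eef_pos: [558.0, 230.1, 158.1]
ee_rot: [0.001, -0.411, 0.912, 0.0]
force: [-2.9, 0.4, 10.3]
grip_width: 0.295
grip_force: 82.7
time_s: 43.22
eef_pos: [557.6, 229.6, 153.7]
ee_rot: [-0.0, -0.411, 0.912, 0.0]
force: [-2.5, -2.4, 5.9]
grip_width: 0.294
grip_force: 81.9
```

Inserted, with the tip at the slot bottom. Turning clockwise, checking after the first rows.

```bash
python3 -m jog '[{"tx":0,"ty":0,"tz":0.1,"ax":0,"ay":0,"az":0.1,"jaw":0.8},{"tx":0,"ty":0,"tz":0.13,"ax":0,"ay":0,"az":0.17,"jaw":0.8},{"tx":0,"ty":0,"tz":0.13,"ax":0,"ay":0,"az":0.178,"jaw":0.8},{"tx":0,"ty":0,"tz":0.13,"ax":0,"ay":0,"az":0.178,"jaw":0.8},{"tx":0,"ty":0,"tz":0.13,"ax":0,"ay":0,"az":0.178,"jaw":0.8}]'
python3 -c "
from rig import sense;s=sense();print(s['wrist_torque'],s['joints'][5])"
```

```text
time_s: 43.85
eef_pos: [557.1, 229.8, 153.3]
ee_rot: [-0.001, -0.018, 1.0, -0.0]
force: [-4.4, -2.4, 8.9]
grip_width: 0.292
grip_force: 82.1
[-0.53787193  1.33405188  0.13111056] -1.4110050140273485
```

Torque z is 0.13 N m, so the screw is turning. Continuing.

```bash
python3 -m jog '[{"tx":0,"ty":0,"tz":0.13,"ax":0,"ay":0,"az":0.178,"jaw":0.8},{"tx":0,"ty":0,"tz":0.13,"ax":0,"ay":0,"az":0.178,"jaw":0.8},{"tx":0,"ty":0,"tz":0.13,"ax":0,"ay":0,"az":0.178,"jaw":0.8},{"tx":0,"ty":0,"tz":0.13,"ax":0,"ay":0,"az":0.178,"jaw":0.8},{"tx":0,"ty":0,"tz":0.13,"ax":0,"ay":0,"az":0.178,"jaw":0.8}]'
python3 -m jog '[{"tx":0,"ty":0,"tz":0.13,"ax":0,"ay":0,"az":0.178,"jaw":0.8},{"tx":0,"ty":0,"tz":0.13,"ax":0,"ay":0,"az":0.178,"jaw":0.8},{"tx":0,"ty":0,"tz":0.13,"ax":0,"ay":0,"az":0.178,"jaw":0.8},{"tx":0,"ty":0,"tz":0.13,"ax":0,"ay":0,"az":0.178,"jaw":0.8},{"tx":0,"ty":0,"tz":0.13,"ax":0,"ay":0,"az":0.178,"jaw":0.8}]'
python3 -m jog '[{"tx":0,"ty":0,"tz":0.13,"ax":0,"ay":0,"az":0.178,"jaw":0.8},{"tx":0,"ty":0,"tz":0.13,"ax":0,"ay":0,"az":0.178,"jaw":0.8},{"tx":0,"ty":0,"tz":0.13,"ax":0,"ay":0,"az":0.178,"jaw":0.8},{"tx":0,"ty":0,"tz":0.13,"ax":0,"ay":0,"az":0.178,"jaw":0.8},{"tx":0,"ty":0,"tz":0.13,"ax":0,"ay":0,"az":0.178,"jaw":0.8}]'
python3 -c "
from rig import sense;s=sense();print(s['wrist_torque'],s['joints'][5])"
```

```text
time_s: 44.48
eef_pos: [557.4, 230.1, 152.7]
ee_rot: [-0.001, 0.414, 0.91, 0.0]
force: [-2.0, -0.6, 8.0]
grip_width: 0.297
grip_force: 82.0
time_s: 45.1
eef_pos: [558.0, 230.1, 152.1]
ee_rot: [-0.0, 0.765, 0.644, 0.001]
force: [-1.8, -0.1, 5.6]
grip_width: 0.297
grip_force: 81.9
time_s: 45.72
eef_pos: [558.4, 229.6, 151.5]
ee_rot: [0.0, 0.968, 0.251, 0.001]
force: [0.4, -2.6, 6.3]
grip_width: 0.297
grip_force: 81.8
[-0.80453938 -0.02560072  0.10371946] 1.258958457978576
```

```bash
python3 -m jog '[{"tx":0,"ty":0,"tz":0.13,"ax":0,"ay":0,"az":0.178,"jaw":0.8},{"tx":0,"ty":0,"tz":0.13,"ax":0,"ay":0,"az":0.178,"jaw":0.8},{"tx":0,"ty":0,"tz":0.13,"ax":0,"ay":0,"az":0.178,"jaw":0.8},{"tx":0,"ty":0,"tz":0.13,"ax":0,"ay":0,"az":0.178,"jaw":0.8},{"tx":0,"ty":0,"tz":0.13,"ax":0,"ay":0,"az":0.178,"jaw":0.8}]'
python3 -m jog '[{"tx":0,"ty":0,"tz":0.13,"ax":0,"ay":0,"az":0.178,"jaw":0.8},{"tx":0,"ty":0,"tz":0.1,"ax":0,"ay":0,"az":0.178,"jaw":0.8},{"tx":0,"ty":0,"tz":0,"ax":0,"ay":0,"az":0.06,"jaw":0.8},{"tx":0,"ty":0,"tz":0,"ax":0,"ay":0,"az":0,"jaw":0.8},{"tx":0,"ty":0,"tz":0,"ax":0,"ay":0,"az":0,"jaw":0.8}]'
python3 - <<'E'
from h import *
s=sense();print(s['wrist_torque'],s['joints'][5])
plan([557.9,230,165])
E
```

```text
time_s: 46.35
eef_pos: [558.1, 228.9, 150.8]
ee_rot: [0.001, 0.982, -0.19, 0.0]
force: [-1.0, -6.0, 6.3]
grip_width: 0.294
grip_force: 82.0
time_s: 46.98
eef_pos: [557.8, 228.8, 150.5]
ee_rot: [0.001, 0.923, -0.386, 0.0]
force: [-2.4, -6.2, 7.7]
grip_width: 0.295
grip_force: 82.0
[-1.7083237   0.68937448  0.09405913] 2.5591472453305624
psi -45.4->-45.4 pos [557.8 228.8 150.5] j6 2.56 w 0.30 t 47.0
 turn [ 0.0017 -0.0011 -0.    ] n 1 each [ 0.0017 -0.0011 -0.    ]  shift [ -0.8  -0.9 -14.5] n 1 each [ -0.8  -0.9 -14.5]
```

```bash
python3 -m jog '[{"tx":0,"ty":0,"tz":-6,"ax":0,"ay":0,"az":0,"jaw":0.8},{"tx":0,"ty":0,"tz":-20,"ax":0,"ay":0,"az":0,"jaw":0.8},{"tx":0,"ty":0,"tz":-14,"ax":0,"ay":0,"az":-0.178,"jaw":0.8},{"tx":0,"ty":0,"tz":0,"ax":0,"ay":0,"az":-0.178,"jaw":0.8},{"tx":0,"ty":0,"tz":0,"ax":0,"ay":0,"az":-0.178,"jaw":0.8}]' >/dev/null
python3 -m jog '[{"tx":0,"ty":0,"tz":0,"ax":0,"ay":0,"az":-0.178,"jaw":0.8},{"tx":0,"ty":0,"tz":0,"ax":0,"ay":0,"az":-0.178,"jaw":0.8},{"tx":0,"ty":0,"tz":0,"ax":0,"ay":0,"az":-0.178,"jaw":0.8},{"tx":0,"ty":0,"tz":0,"ax":0,"ay":0,"az":-0.178,"jaw":0.8},{"tx":0,"ty":0,"tz":0,"ax":0,"ay":0,"az":-0.178,"jaw":0.8}]' >/dev/null
python3 -m jog '[{"tx":0,"ty":0,"tz":0,"ax":0,"ay":0,"az":-0.178,"jaw":0.8},{"tx":0,"ty":0,"tz":0,"ax":0,"ay":0,"az":-0.178,"jaw":0.8},{"tx":0,"ty":0,"tz":0,"ax":0,"ay":0,"az":-0.178,"jaw":0.8},{"tx":0,"ty":0,"tz":0,"ax":0,"ay":0,"az":-0.178,"jaw":0.8},{"tx":0,"ty":0,"tz":0,"ax":0,"ay":0,"az":-0.178,"jaw":0.8}]' >/dev/null
python3 -m jog '[{"tx":0,"ty":0,"tz":0,"ax":0,"ay":0,"az":-0.178,"jaw":0.8},{"tx":0,"ty":0,"tz":0,"ax":0,"ay":0,"az":-0.178,"jaw":0.8},{"tx":0,"ty":0,"tz":0,"ax":0,"ay":0,"az":-0.178,"jaw":0.8},{"tx":0,"ty":0,"tz":0,"ax":0,"ay":0,"az":-0.178,"jaw":0.8},{"tx":0,"ty":0,"tz":0,"ax":0,"ay":0,"az":-0.1,"jaw":0.8}]' >/dev/null
python3 -m jog '[{"tx":0,"ty":0,"tz":0,"ax":0,"ay":0,"az":0,"jaw":0.8},{"tx":0,"ty":0,"tz":0,"ax":0,"ay":0,"az":0,"jaw":0.8},{"tx":0,"ty":0,"tz":0,"ax":0,"ay":0,"az":0,"jaw":0.8}]' >/dev/null
sed -i 's/,yaw=226//;s/557.9,230,53,1/557.9,230,49.5,1/' tip.py; python3 tip.py w9
```

```text
psi 133.7->133.7 pos [557.6 230.  189.7] j6 -0.57 w 0.30 t 49.9
 turn [-0. -0.  0.] n 1 each [-0. -0.  0.]  shift [-0.2  0.2 24.7] n 1 each [-0.2  0.2 24.7]
brass 469 [556.97 230.41  49.83]
tip px 278.9427710706602 208.7344816975342
screw px 279.45088945867656 197.5042153219409
```

View pics/w9c.png

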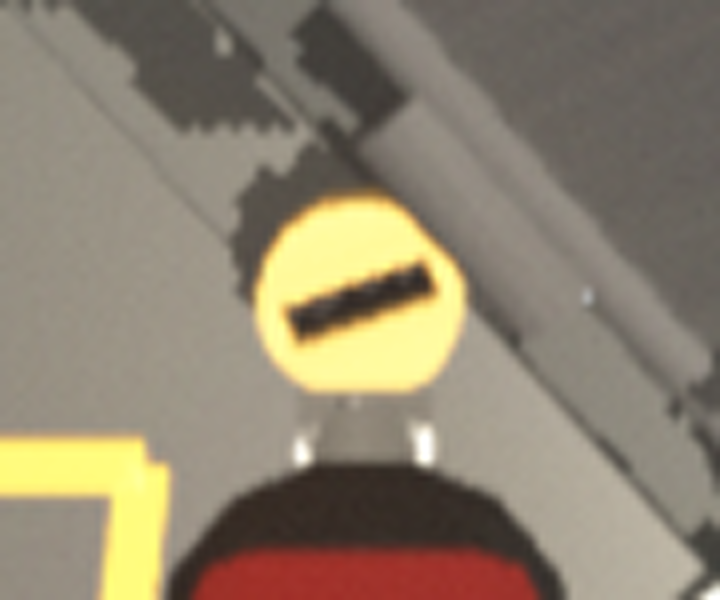

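The slot runs from crop (292,325) to (430,278), 0.34 rad counterclockwise of the blade, so the screw is at about 5.1 rad. I'll align, reinsert and finish.

```bash
python3 -m jog '[{"tx":0,"ty":0,"tz":0,"ax":0,"ay":0,"az":-0.17,"jaw":0.8},{"tx":0,"ty":0,"tz":12,"ax":0,"ay":0,"az":-0.17,"jaw":0.8},{"tx":0,"ty":0,"tz":15,"ax":0,"ay":0,"az":0,"jaw":0.8},{"tx":0,"ty":0,"tz":0,"ax":0,"ay":0,"az":0,"jaw":0.8},{"tx":0,"ty":0,"tz":0,"ax":0,"ay":0,"az":0,"jaw":0.8}]'
python3 - <<'E'
from h import *
plan([557.9,230,155])
E
```

```text
time_s: 50.52
eef_pos: [557.8, 230.0, 163.0]
ee_rot: [-0.0, 0.233, 0.973, 0.0]
force: [-0.0, -0.2, -1.4]
grip_width: 0.292
grip_force: 80.8
psi 153.1->153.1 pos [557.8 230.  163. ] j6 -0.90 w 0.29 t 50.5
 turn [ 0.0003 -0.0007 -0.    ] n 1 each [ 0.0003 -0.0007 -0.    ]  shift [-0.1  0.1  8. ] n 1 each [-0.1  0.1  8. ]
```

```bash
python3 -m jog '[{"tx":0,"ty":0,"tz":5,"ax":0,"ay":0,"az":0,"jaw":0.8},{"tx":0,"ty":0,"tz":3,"ax":0,"ay":0,"az":0,"jaw":0.8},{"tx":0,"ty":0,"tz":2,"ax":0,"ay":0,"az":0,"jaw":0.8},{"tx":0,"ty":0,"tz":2,"ax":0,"ay":0,"az":0,"jaw":0.8},{"tx":0,"ty":0,"tz":0,"ax":0,"ay":0,"az":0,"jaw":0.8}]'
python3 -m jog '[{"tx":0,"ty":0,"tz":1.5,"ax":0,"ay":0,"az":0,"jaw":0.8},{"tx":0,"ty":0,"tz":0,"ax":0,"ay":0,"az":0,"jaw":0.8},{"tx":0,"ty":0,"tz":0,"ax":0,"ay":0,"az":0,"jaw":0.8}]'
```

```text
time_s: 51.15
eef_pos: [557.6, 229.9, 150.9]
ee_rot: [-0.0, 0.232, 0.973, 0.0]
force: [0.3, 0.6, -1.0]
grip_width: 0.293
grip_force: 81.1
time_s: 51.52
eef_pos: [557.8, 230.0, 150.5]
ee_rot: [0.0, 0.232, 0.973, 0.0]
force: [-1.8, -0.1, 7.5]
grip_width: 0.297
grip_force: 82.3
```

```bash
python3 -m jog '[{"tx":0,"ty":0,"tz":0.1,"ax":0,"ay":0,"az":0.178,"jaw":0.8},{"tx":0,"ty":0,"tz":0.13,"ax":0,"ay":0,"az":0.178,"jaw":0.8},{"tx":0,"ty":0,"tz":0.13,"ax":0,"ay":0,"az":0.178,"jaw":0.8},{"tx":0,"ty":0,"tz":0.13,"ax":0,"ay":0,"az":0.178,"jaw":0.8},{"tx":0,"ty":0,"tz":0.13,"ax":0,"ay":0,"az":0.178,"jaw":0.8}]'
python3 -m jog '[{"tx":0,"ty":0,"tz":0.13,"ax":0,"ay":0,"az":0.178,"jaw":0.8},{"tx":0,"ty":0,"tz":0.13,"ax":0,"ay":0,"az":0.178,"jaw":0.8},{"tx":0,"ty":0,"tz":0,"ax":0,"ay":0,"az":0.12,"jaw":0.8},{"tx":0,"ty":0,"tz":0,"ax":0,"ay":0,"az":0,"jaw":0.8}]'
python3 - <<'E'
from h import *
s=sense();print(s['wrist_torque'],s['joints'][5])
E
```

```text
time_s: 52.15
eef_pos: [558.1, 230.5, 150.1]
ee_rot: [0.0, 0.63, 0.777, 0.001]
force: [-0.3, 1.4, 5.8]
grip_width: 0.296
grip_force: 82.0
time_s: 52.65
eef_pos: [558.6, 230.1, 149.8]
ee_rot: [0.0, 0.794, 0.608, 0.001]
force: [0.1, 0.7, 5.8]
grip_width: 0.294
grip_force: 81.8
[ 0.05021892 -0.19506985  0.06276867] 0.4604704812485638
```

```bash
python3 -m jog '[{"tx":0,"ty":0,"tz":0,"ax":0,"ay":0,"az":0.1,"jaw":0.8},{"tx":0,"ty":0,"tz":0,"ax":0,"ay":0,"az":0.1,"jaw":0.8},{"tx":0,"ty":0,"tz":0,"ax":0,"ay":0,"az":0,"jaw":0.8}]'
python3 - <<'E'
from h import *
s=sense();print(s['wrist_torque'],s['joints'][5])
E
python3 -m jog '[{"tx":0,"ty":0,"tz":0,"ax":0,"ay":0,"az":0.1,"jaw":0.8},{"tx":0,"ty":0,"tz":0,"ax":0,"ay":0,"az":0.1,"jaw":0.8},{"tx":0,"ty":0,"tz":0,"ax":0,"ay":0,"az":0,"jaw":0.8}]'
python3 - <<'E'
from h import *
s=sense();print(s['wrist_torque'],s['joints'][5])
E
```

```text
time_s: 53.02
eef_pos: [558.6, 229.9, 149.7]
ee_rot: [0.0, 0.851, 0.526, 0.001]
force: [-0.6, -0.5, 6.1]
grip_width: 0.296
grip_force: 81.8
[-0.21705173 -0.31187519  0.13015796] 0.6601448905999284
time_s: 53.4
eef_pos: [558.4, 229.9, 149.7]
ee_rot: [0.0, 0.899, 0.438, 0.001]
force: [0.4, -1.6, 6.8]
grip_width: 0.295
grip_force: 81.8
[-0.28150664 -0.09212395  0.35688054] 0.8597817117607012
```

Torque jumped to 0.36 N m, so the screw is at its stop. I'll unwind slightly, lift, and check the slot angle.

```bash
python3 -m jog '[{"tx":0,"ty":0,"tz":0,"ax":0,"ay":0,"az":-0.12,"jaw":0.8},{"tx":0,"ty":0,"tz":-5,"ax":0,"ay":0,"az":-0.08,"jaw":0.8},{"tx":0,"ty":0,"tz":-30,"ax":0,"ay":0,"az":0,"jaw":0.8},{"tx":0,"ty":0,"tz":-50,"ax":0,"ay":0,"az":-0.15,"jaw":0.8},{"tx":0,"ty":0,"tz":-45,"ax":0,"ay":0,"az":-0.15,"jaw":0.8}]' >/dev/null
python3 -m jog '[{"tx":0,"ty":0,"tz":0,"ax":0,"ay":0,"az":-0.05,"jaw":0.8},{"tx":0,"ty":0,"tz":0,"ax":0,"ay":0,"az":0,"jaw":0.8},{"tx":0,"ty":0,"tz":0,"ax":0,"ay":0,"az":0,"jaw":0.8}]'
python3 - <<'E'
from h import *
np.set_printoptions(precision=2,suppress=True)
plan([416.4,336.5,279],yaw=88.2)
c=shot("wrist","w10"); P=cloud(c)
cr=c["color"]; g=cr.astype(int)
m=(np.hypot(P[...,0]-558,P[...,1]-230)<10.5)
hsv=cv2.cvtColor(cr,cv2.COLOR_RGB2HSV)
dk=m&(hsv[...,2]<110); print(m.sum(),dk.sum())
if dk.sum()>8:
    pp=np.array([atz(c,(x,y),49)[:2] for y,x in np.argwhere(dk)],np.float32); r=cv2.fitLine(pp,cv2.DIST_L2,0,.01,.01).ravel(); print("slot deg",np.degrees(np.arctan2(r[1],r[0])),r[2:])
b=m&(hsv[...,2]>120)&(hsv[...,1]>90); print("head z",np.median(P[b],0))
E
```

```text
time_s: 54.4
eef_pos: [557.5, 229.8, 277.5]
ee_rot: [-0.001, 0.746, 0.666, -0.001]
force: [0.7, 0.1, -2.2]
grip_width: 0.289
grip_force: 81.3
psi 83.5->88.2 pos [557.5 229.8 277.5] j6 0.31 w 0.29 t 54.4
 turn [-0.   -0.   -0.08] n 1 each [-0.   -0.   -0.08]  shift [ 102.2 -144.4   -1.5] n 3 each [ 34.1 -48.1  -0.5]
2703 2287
slot deg 83.69179 [532.36  10.24]
head z [557.64 231.03  49.17]
```

```bash
python3 -m jog '[{"tx":0,"ty":0,"tz":0,"ax":0,"ay":0,"az":-0.08,"jaw":0.8},{"tx":0,"ty":0,"tz":0,"ax":0,"ay":0,"az":0,"jaw":0.8}]' >/dev/null
python3 - <<'E'
from h import *
np.set_printoptions(precision=2,suppress=True)
plan([416.4,336.5,279],yaw=88.2)
c=shot("wrist"); P=cloud(c)
m=(np.hypot(P[...,0]-557.8,P[...,1]-230.2)<10)&(P[...,2]<53)&(P[...,2]>42)
hsv=cv2.cvtColor(c["color"],cv2.COLOR_RGB2HSV)
dk=m&(hsv[...,2]<130); print(m.sum(),dk.sum())
pp=np.array([atz(c,(x,y),49)[:2] for y,x in np.argwhere(dk)],np.float32); r=cv2.fitLine(pp,cv2.DIST_L2,0,.01,.01).ravel(); print("slot deg",np.degrees(np.arctan2(r[1],r[0])),r[2:])
E
```

```text
psi 88.1->88.2 pos [557.6 229.9 277.9] j6 0.23 w 0.30 t 54.7
 turn [-0. -0. -0.] n 1 each [-0. -0. -0.]  shift [ 102.2 -144.5   -1.1] n 3 each [ 34.1 -48.2  -0.4]
231 38
slot deg -7.4169765 [558.07 230.24]
```

The slot is at -7° (home is -5.2°) and the head at 49.2 mm, so the screw is home. Returning the driver.

```bash
python3 -m jog '[{"tx":25.5,"ty":-36.1,"tz":0,"ax":0,"ay":0,"az":0,"jaw":0.8},{"tx":25.5,"ty":-36.1,"tz":0,"ax":0,"ay":0,"az":0,"jaw":0.8},{"tx":25.5,"ty":-36.1,"tz":0,"ax":0,"ay":0,"az":0,"jaw":0.8},{"tx":25.5,"ty":-36.1,"tz":0,"ax":0,"ay":0,"az":0,"jaw":0.8},{"tx":0,"ty":0,"tz":0,"ax":0,"ay":0,"az":0,"jaw":0.8}]' >/dev/null
python3 -m jog '[{"tx":0,"ty":0,"tz":40,"ax":0,"ay":0,"az":0,"jaw":0.8},{"tx":0,"ty":0,"tz":40,"ax":0,"ay":0,"az":0,"jaw":0.8},{"tx":0,"ty":0,"tz":0,"ax":0,"ay":0,"az":0,"jaw":0.8},{"tx":0,"ty":0,"tz":0,"ax":0,"ay":0,"az":0,"jaw":0.8}]' 
python3 - <<'E'
from h import *
plan([416.4,336.5,170],yaw=88.2)
E
```

```text
time_s: 55.88
eef_pos: [417.6, 336.7, 200.2]
ee_rot: [-0.0, 0.719, 0.695, 0.001]
force: [0.2, 0.7, -1.6]
grip_width: 0.296
grip_force: 80.7
psi 88.1->88.2 pos [417.6 336.7 200.2] j6 0.49 w 0.30 t 55.9
 turn [ 0.0012 -0.0015 -0.0022] n 1 each [ 0.0012 -0.0015 -0.0022]  shift [-0.2 -1.2 30.2] n 1 each [-0.2 -1.2 30.2]
```

```bash
python3 -m jog '[{"tx":-0.2,"ty":-1.2,"tz":15,"ax":0,"ay":0,"az":0,"jaw":0.8},{"tx":0,"ty":0,"tz":12,"ax":0,"ay":0,"az":0,"jaw":0.8},{"tx":0,"ty":0,"tz":8,"ax":0,"ay":0,"az":0,"jaw":0.8},{"tx":0,"ty":0,"tz":0,"ax":0,"ay":0,"az":0,"jaw":0.8},{"tx":0,"ty":0,"tz":0,"ax":0,"ay":0,"az":0,"jaw":0.8}]'
python3 -m jog '[{"tx":0,"ty":0,"tz":15,"ax":0,"ay":0,"az":0,"jaw":0.8},{"tx":0,"ty":0,"tz":15,"ax":0,"ay":0,"az":0,"jaw":0.8},{"tx":0,"ty":0,"tz":14,"ax":0,"ay":0,"az":0,"jaw":0.8},{"tx":0,"ty":0,"tz":5,"ax":0,"ay":0,"az":0,"jaw":0.8},{"tx":0,"ty":0,"tz":0,"ax":0,"ay":0,"az":0,"jaw":0.8}]'
```

```text
time_s: 56.5
eef_pos: [415.6, 336.5, 163.8]
ee_rot: [-0.0, 0.719, 0.695, 0.0]
force: [-0.1, -0.4, -1.7]
grip_width: 0.293
grip_force: 81.0
time_s: 57.12
eef_pos: [415.4, 336.5, 114.4]
ee_rot: [-0.0, 0.719, 0.695, -0.0]
force: [-0.8, -0.5, -1.8]
grip_width: 0.295
grip_force: 81.1
```

```bash
python3 -m jog '[{"tx":0,"ty":0.6,"tz":1,"ax":0,"ay":0,"az":0,"jaw":0.8},{"tx":0,"ty":0,"tz":1,"ax":0,"ay":0,"az":0,"jaw":0.8},{"tx":0,"ty":0,"tz":0,"ax":0,"ay":0,"az":0,"jaw":0.8},{"tx":0,"ty":0,"tz":0,"ax":0,"ay":0,"az":0,"jaw":0.8}]'
python3 -m jog '[{"tx":0,"ty":0,"tz":0,"ax":0,"ay":0,"az":0,"jaw":0.2},{"tx":0,"ty":0,"tz":0,"ax":0,"ay":0,"az":0,"jaw":-0.5},{"tx":0,"ty":0,"tz":0,"ax":0,"ay":0,"az":0,"jaw":-1},{"tx":0,"ty":0,"tz":0,"ax":0,"ay":0,"az":0,"jaw":-1},{"tx":0,"ty":0,"tz":-30,"ax":0,"ay":0,"az":0,"jaw":-1}]'
python3 -m jog '[{"tx":0,"ty":0,"tz":-30,"ax":0,"ay":0,"az":0,"jaw":-1},{"tx":0,"ty":0,"tz":-40,"ax":0,"ay":0,"az":0,"jaw":-1},{"tx":-35,"ty":0,"tz":-20,"ax":0,"ay":0,"az":0,"jaw":-1},{"tx":-30,"ty":0,"tz":0,"ax":0,"ay":0,"az":0,"jaw":-1},{"tx":0,"ty":0,"tz":0,"ax":0,"ay":0,"az":0,"jaw":-1}]'
python3 - <<'E'
from h import *
np.set_printoptions(precision=1,suppress=True)
c=shot("wrist","w11");P=cloud(c);z=P[...,2]; near=(abs(P[...,0]-417)<60)&(abs(P[...,1]-336)<60)&(c["depth"]>0)
def rep(m,t):
    n,l,st,ce=cv2.connectedComponentsWithStats(m.astype(np.uint8))
    for i in range(1,n):
        if st[i,4]>200:
            pts=P[l==i]; print(t,np.median(pts,0),cv2.minAreaRect(pts[:,:2].astype(np.float32)))
rep(near&(z>159)&(z<170),"cap"); rep(near&(z>151)&(z<159),"top"); rep(near&(z>66)&(z<73),"block")
plan([565,350,220],yaw=-95.2+180)
for e in place_of("stand_edge","wrist"):print(e["conf"],atd(c,e["centre"]))
E
```

```text
time_s: 57.62
eef_pos: [415.8, 336.6, 114.0]
ee_rot: [-0.001, 0.718, 0.696, 0.0]
force: [-6.6, -2.4, 12.9]
grip_width: 0.298
grip_force: 83.2
time_s: 58.25
eef_pos: [415.0, 335.9, 141.2]
ee_rot: [-0.001, 0.719, 0.695, -0.002]
force: [-0.1, -0.3, 0.7]
grip_width: 1.004
grip_force: 0.0
time_s: 58.88
eef_pos: [414.0, 270.3, 232.8]
ee_rot: [-0.0, 0.719, 0.695, 0.0]
force: [0.3, -0.1, 0.5]
grip_width: 0.997
grip_force: 0.0
cap [416.3 336.9 161.6] ((416.27166748046875, 336.49432373046875), (19.45658302307129, 19.836515426635742), 12.894874572753906)
top [416.3 338.9 156.6] ((416.3146057128906, 336.5518493652344), (25.07980728149414, 26.030057907104492), 88.01504516601562)
block [416.1 343.9  70.1] ((416.60906982421875, 336.3521423339844), (70.24040222167969, 70.32698059082031), 76.44827270507812)
psi 88.1->84.8 pos [414.  271.1 232.6] j6 0.38 w 1.00 t 58.9
 turn [-0.  -0.   0.1] n 1 each [-0.  -0.   0.1]  shift [ 92.3 143.2  12.6] n 3 each [30.8 47.7  4.2]
0.88 [568.  307.2 118.3]
```

The driver is back upright, axis (416.3,336.5) in a block centred at (416.6,336.4). Now behind the stand with the fingers shut.

```bash
python3 -m jog '[{"tx":0,"ty":0,"tz":0,"ax":0,"ay":0,"az":0.058,"jaw":1},{"tx":22,"ty":36.5,"tz":0,"ax":0,"ay":0,"az":0,"jaw":1},{"tx":22,"ty":36.5,"tz":0,"ax":0,"ay":0,"az":0,"jaw":1},{"tx":22,"ty":36.5,"tz":0,"ax":0,"ay":0,"az":0,"jaw":1},{"tx":22,"ty":36.5,"tz":0,"ax":0,"ay":0,"az":0,"jaw":1}]' >/dev/null
python3 -m jog '[{"tx":0,"ty":0,"tz":40,"ax":0,"ay":0,"az":0,"jaw":1},{"tx":0,"ty":0,"tz":0,"ax":0,"ay":0,"az":0,"jaw":1},{"tx":0,"ty":0,"tz":0,"ax":0,"ay":0,"az":0,"jaw":1}]'
python3 - <<'E'
from h import *
plan([568,345,100],yaw=84.8)
E
```

```text
time_s: 59.98
eef_pos: [567.2, 346.4, 193.8]
ee_rot: [-0.0, 0.738, 0.675, 0.0]
force: [0.4, 0.5, -0.0]
grip_width: 0.004
grip_force: 0.0
psi 84.8->84.8 pos [567.2 346.4 193.8] j6 0.46 w 0.00 t 60.0
 turn [ 0.0001 -0.0011  0.0007] n 1 each [ 0.0001 -0.0011  0.0007]  shift [-1.3  0.9 93.8] n 2 each [-0.7  0.5 46.9]
```

```bash
python3 -m jog '[{"tx":0,"ty":0,"tz":47,"ax":0,"ay":0,"az":0,"jaw":1},{"tx":0,"ty":0,"tz":46,"ax":0,"ay":0,"az":0,"jaw":1},{"tx":-10,"ty":0,"tz":0,"ax":0,"ay":0,"az":0,"jaw":1},{"tx":-12,"ty":0,"tz":0,"ax":0,"ay":0,"az":0,"jaw":1},{"tx":-10,"ty":0,"tz":0,"ax":0,"ay":0,"az":0,"jaw":1}]'
python3 -m jog '[{"tx":-10,"ty":0,"tz":0,"ax":0,"ay":0,"az":0,"jaw":1},{"tx":-10,"ty":0,"tz":0,"ax":0,"ay":0,"az":0,"jaw":1},{"tx":-10,"ty":0,"tz":0,"ax":0,"ay":0,"az":0,"jaw":1},{"tx":-10,"ty":0,"tz":0,"ax":0,"ay":0,"az":0,"jaw":1}]'
python3 -m jog '[{"tx":-10,"ty":0,"tz":0,"ax":0,"ay":0,"az":0,"jaw":1},{"tx":-10,"ty":0,"tz":0,"ax":0,"ay":0,"az":0,"jaw":1},{"tx":-10,"ty":0,"tz":0,"ax":0,"ay":0,"az":0,"jaw":1},{"tx":0,"ty":0,"tz":0,"ax":0,"ay":0,"az":0,"jaw":1}]'
```

```text
time_s: 60.6
eef_pos: [566.1, 315.4, 103.9]
ee_rot: [-0.0, 0.739, 0.674, 0.005]
force: [1.2, 13.6, 10.2]
grip_width: 0.003
grip_force: 6.9
time_s: 61.1
eef_pos: [562.0, 274.5, 102.8]
ee_rot: [0.0, 0.738, 0.674, 0.003]
force: [0.8, 4.1, 3.3]
grip_width: 0.001
grip_force: 2.2
time_s: 61.6
eef_pos: [557.7, 243.1, 99.1]
ee_rot: [-0.001, 0.739, 0.674, -0.001]
force: [-0.2, -0.2, 0.5]
grip_width: -0.0
grip_force: 0.0
```

```bash
python3 -m jog '[{"tx":0,"ty":0,"tz":-50,"ax":0,"ay":0,"az":0,"jaw":1},{"tx":0,"ty":0,"tz":-50,"ax":0,"ay":0,"az":0,"jaw":1},{"tx":-25,"ty":0,"tz":-40,"ax":0,"ay":0,"az":0,"jaw":1},{"tx":-25,"ty":0,"tz":0,"ax":0,"ay":0,"az":0,"jaw":1},{"tx":0,"ty":0,"tz":0,"ax":0,"ay":0,"az":0,"jaw":1}]'
python3 - <<'E'
from h import *
np.set_printoptions(precision=1,suppress=True)
c=shot("wrist","w12");P=cloud(c)
for q in("stand_edge","stand_hinge","cover_ridge","driver_grip"):
    for e in place_of(q,"wrist")[:1]:print(q,e["conf"],e["centre"],atd(c,e["centre"]))
E
```

```text
time_s: 62.22
eef_pos: [553.4, 193.1, 239.4]
ee_rot: [-0.0, 0.739, 0.674, -0.001]
force: [-0.1, 0.7, 0.0]
grip_width: -0.002
grip_force: 0.0
stand_edge 0.69 [184.3, 362.0] [393.9 -58.6  12.4]
stand_hinge 0.91 [278.7, 124.6] [557.6 254.6  57.8]
cover_ridge 0.88 [281.9, 252.5] [548.1 116.6  52.1]
driver_grip 0.64 [58.3, 26.4] [428.4 331.6 155.1]
```

View pics/w12.png

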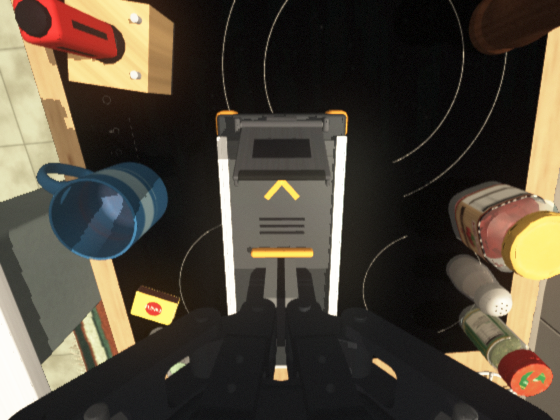

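The stand lies flat over the screw (columns 235-330, rows 128-182). The ridge is at (282,253), the driver stands in its block, and nothing else has shifted. I'll check the plate's height, then hand in.

```bash
python3 - <<'E'
from h import *
from rig import finish_job
c=shot("wrist");P=cloud(c)
z=[float(np.median(P[v-2:v+3,255:310,2])) for v in(138,168,176)];print(z)
if max(z)<58 and min(z)>48: print(finish_job())
E
```

```text
[74.46364768186157, 117.08301194536995, 128.42522605658465]
```

Not flat yet: the plate is still standing. I'll get its angle.

```bash
python3 - <<'E'
from h import *
np.set_printoptions(precision=1,suppress=True)
c=shot("wrist");P=cloud(c)
for v in range(130,190,6):print(v,np.median(P[v-1:v+2,255:310].reshape(-1,3),0))
plan([565,345,100],yaw=84.8)
E
```

```text
130 [560.1 251.6  61.2]
136 [559.7 247.   71.5]
142 [559.4 242.7  81.9]
148 [558.9 238.5  90.9]
154 [558.5 234.3  99.2]
160 [558.9 230.5 107.5]
166 [557.8 226.8 114.7]
172 [557.5 223.4 122.1]
178 [557.2 220.2 130.5]
184 [556.  194.8  41.5]
psi 84.8->84.8 pos [553.4 194.9 239. ] j6 0.23 w -0.00 t 62.6
 turn [-0. -0.  0.] n 1 each [-0. -0.  0.]  shift [150.5  -2.1 139. ] n 4 each [37.6 -0.5 34.7]
```

The plate sits at 65°, right on the dead centre; I stopped too early. I'll go behind it again and push further.

```bash
python3 -m jog '[{"tx":35,"ty":0,"tz":0,"ax":0,"ay":0,"az":0,"jaw":1},{"tx":35,"ty":0,"tz":0,"ax":0,"ay":0,"az":0,"jaw":1},{"tx":30,"ty":0,"tz":40,"ax":0,"ay":0,"az":0,"jaw":1},{"tx":0,"ty":0,"tz":50,"ax":0,"ay":0,"az":0,"jaw":1},{"tx":0,"ty":0,"tz":49,"ax":0,"ay":0,"az":0,"jaw":1}]'
python3 -m jog '[{"tx":-15,"ty":0,"tz":0,"ax":0,"ay":0,"az":0,"jaw":1},{"tx":-15,"ty":0,"tz":0,"ax":0,"ay":0,"az":0,"jaw":1},{"tx":-15,"ty":0,"tz":0,"ax":0,"ay":0,"az":0,"jaw":1},{"tx":-15,"ty":0,"tz":0,"ax":0,"ay":0,"az":0,"jaw":1},{"tx":-15,"ty":0,"tz":0,"ax":0,"ay":0,"az":0,"jaw":1}]'
python3 -m jog '[{"tx":-15,"ty":0,"tz":0,"ax":0,"ay":0,"az":0,"jaw":1},{"tx":0,"ty":0,"tz":0,"ax":0,"ay":0,"az":0,"jaw":1},{"tx":0,"ty":0,"tz":-50,"ax":0,"ay":0,"az":0,"jaw":1},{"tx":0,"ty":0,"tz":-50,"ax":0,"ay":0,"az":0,"jaw":1},{"tx":0,"ty":0,"tz":-40,"ax":0,"ay":0,"az":0,"jaw":1}]'
python3 -m jog '[{"tx":0,"ty":0,"tz":0,"ax":0,"ay":0,"az":0,"jaw":1},{"tx":0,"ty":0,"tz":0,"ax":0,"ay":0,"az":0,"jaw":1},{"tx":0,"ty":0,"tz":0,"ax":0,"ay":0,"az":0,"jaw":1}]'
python3 - <<'E'
from h import *
np.set_printoptions(precision=1,suppress=True)
c=shot("wrist","w13");P=cloud(c)
m=(c["depth"]>0)&(abs(P[...,0]-555)<35)&(P[...,2]<150)
for y in range(160,310,10):
    k=m&(abs(P[...,1]-y)<3)
    if k.sum()>5:print(y,np.median(P[k],0)[2],np.percentile(P[k][:,2],95))
for q in("stand_edge","stand_hinge","cover_ridge"):
    for e in place_of(q,"wrist")[:1]:print(q,e["conf"],e["centre"],atd(c,e["centre"]))
E
```

```text
time_s: 63.2
eef_pos: [562.0, 294.8, 98.6]
ee_rot: [-0.0, 0.738, 0.675, -0.0]
force: [0.5, -0.3, -0.8]
grip_width: 0.004
grip_force: 0.0
time_s: 63.82
eef_pos: [555.8, 218.3, 101.0]
ee_rot: [-0.0, 0.739, 0.674, 0.0]
force: [0.1, -0.6, 0.4]
grip_width: -0.003
grip_force: 0.0
time_s: 64.45
eef_pos: [554.5, 204.8, 242.5]
ee_rot: [-0.0, 0.738, 0.675, 0.0]
force: [0.1, 0.4, -0.9]
grip_width: -0.002
grip_force: 0.0
time_s: 64.82
eef_pos: [554.0, 204.4, 239.0]
ee_rot: [-0.001, 0.738, 0.674, -0.001]
force: [0.2, -0.2, 1.0]
grip_width: 0.003
grip_force: 0.0
160 40.87314399637367 41.93229746768759
170 54.95581018306643 56.21899007897927
180 54.135888327393474 55.33659770241006
190 54.1562111810934 55.30298043228483
200 54.43992939415759 55.67478028912316
210 54.479135028285555 55.67295674943294
220 54.385262573799366 55.60965479957787
230 54.13477392711013 55.3012896121639
240 54.08383579883639 55.28912206937859
250 55.8665824488871 57.590890931256155
260 55.32166002727874 57.97496334041069
270 0.22631297128100414 49.35964044832184
280 0.0662720054972965 1.477609976164672
290 0.23399909290185406 1.5387320263577102
300 0.18952938839876765 1.4405835894959864
stand_hinge 0.74 [277.7, 131.2] [556.2 259.9  57.2]
cover_ridge 0.81 [284.0, 262.1] [557.3 216.3 247.5]
```

The plate is now flat at 54 mm all along. Handing in.

```bash
python3 -c "
from rig import finish_job;print(finish_job())"
```

```text
the job is handed in; nothing more can be done
None
```

The job is handed in at about 65 s: three packs in their recesses, cover home, screw driven to its stop, screwdriver upright in its block and stand flat; the hand-in gave no verdict.

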